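# Roll the rotary tool out of its spring clips and put it on charge

## Task

Put the cordless rotary tool on charge. Roll it sideways out of its two spring clips on the sloping tool board, up the slope past the springy upper jaws, rather than wrenching it straight out against the rigid lower hooks. Then lay it in the charging dock's two saddles, tail towards the contact block, and slide it back until its tail is fully home against the block; leave everything else on the table as it stands.

Things in the scene. Friction and masses are not known exactly. Their poses are not given: they have to be found in the camera images.
- tool_center (a point): the cordless rotary tool, 182 mm long, 0.2 kg: on its axis, mid-body. Own x = long axis, to the nose; y, z arbitrary (it rolls). Grey body 28 mm diameter from x = -54 to +54 mm; rubber tail cap 34 mm diameter, -78 to -54; rubber collar 34 mm, +54 to +68; nose cone and thin collet to +104. At the start it lies level in the board's two clips, nose towards the board's +y.
- tool_tail (a point): middle of the flat tail end of the rotary tool, 78 mm behind its centre; own x as the tool's
- tool: the rotary tool as a whole; origin at the same point as tool_center
- rack: fixed plywood tool board, 250 mm wide, sloping 40 degrees, rising away from the robot. Origin on the table below the middle of the clips; own y = along the clips' axis (level), own x = level, away from the robot. Up-slope = (cos40, 0, sin40), off the face = (-sin40, 0, cos40). Bottom edge (13 mm lip) 78 mm down-slope of the clips' axis, top edge 113 mm up-slope.
- clip_mid (a point): middle between the two clips, on the held tool's axis, 88 mm above the table; axes as rack. The board's face is 30 mm behind the axis. The clips, 12 mm wide, stand at y = -42 and +42 mm; between them 72 mm of the tool's body are free. A fixed file with a 23 mm thick wooden handle lies 88 mm up-slope, its axis 14 mm off the face.
- light_bar (a point): centre of a fixed slim LED light bar over the board, along the board's y: 24 mm deep (x), 244 mm long, 12 mm thick; it lies 42 mm beyond (own x) and 94 mm above the held tool's axis, so a hand held upright strikes it: lean the hand back towards the robot, square to the slope. Two thin posts carry its ends at y = -117 and +117 mm; axes as rack
- hook_a: curl of the rigid lower jaw of the clip at y = -42 mm: the jaw is a steel hook round the tool's down-slope side, and this upper part curls over its top, so the tool cannot leave straight off the face: it must shift about 13 mm up-slope before it lifts out. It bends if the tool is hauled against it with more than 35 N. Origin and axes as rack.
- hook_b: the same curl of the rigid lower jaw of the clip at y = +42 mm; origin and axes as rack
- leaf_a (a joint): sprung upper jaw of the clip at y = -42 mm: a steel leaf hinged by the board, up-slope of the tool, its bent lip over the tool. 0 = at rest on its stop, just clear of the tool; grows as the lip is pushed up-slope, to 0.9 rad. About 0.55 rad lets the tool roll out; that takes about 6 N for each clip. The lip is 10 mm further off the face than the tool's axis, its flared tip 20 mm.
- leaf_b (a joint): the same sprung upper jaw of the clip at y = +42 mm
- dock_home (a point): charging dock, fixed: black base 196 x 78 x 10 mm, two V saddles, a contact block. This point is where the tool's centre lies when fully home, 46 mm above the table; own x = where the nose must point. Saddles at x = -72 to -46 and +52 to +82 mm, 60 mm wide, 46 mm high, carry the tail cap and the collar; open between them. The tool may be laid in up to 12 mm ahead of home.
- dock_stop (a point): middle of the contact block's face, where the tail end rests when home: 78 mm behind dock_home, 46 mm above the table; the block is 62 mm wide, 72 mm high and rigid; axes as dock_home
- paint_stand: wooden paint stand fixed to the table, 90 x 180 x 28 mm, two paint jars in it; leave alone. Origin at the centre of its underside. It and the dock stand on opposite sides, either way round.
- jar_a_c (a point): paint jar in the stand, 42 mm diameter, 58 mm tall, point at half height; leave alone
- jar_b_c (a point): the other paint jar, same size; leave alone
- tape_c (a point): roll of masking tape lying flat, 100 mm diameter, 25 mm high, point at half height; leave alone
- tub: clear tub with a blue lid, 136 x 106 x 62 mm, origin at the centre of its underside; leave alone
- brush_pot: terracotta pot with brushes, 72 mm diameter, brushes to 175 mm; origin at the centre of its underside; leave alone
Not all that is in view belongs to the job. Leave any brown or yellow look-alike of the tool alone.

How it is judged:
On the way, in this order (a step that is already met when the one before it is completed fails the run):
1. the rotary tool is out of both clips (distance between tool_center and clip_mid above 0.06 m), for 0.1 s.
2. the rotary tool lies in the dock's two saddles (x of tool_center in the frame of dock_home between -0.004 and 0.02 m and y of tool_center in the frame of dock_home between -0.004 and 0.004 m and z of tool_center in the frame of dock_home between -0.004 and 0.004 m and angle between the x axis of tool_center and the x axis of dock_home, either way round below 0.06 rad), for 0.1 s.
At the end, for the whole second after the job is handed in: the rotary tool rests in both saddles of the dock (centre within 4 mm sideways and in height, axis within 0.06 rad), nose along the dock's x, tail within 2.5 mm of the contact block, at rest; both sprung jaws are back; jars, tape, tub and brush pot are within 20 mm of where they stood (all of step 2 and x of tool_tail in the frame of dock_stop between -0.003 and 0.0025 m and linear speed of tool below 0.02 m/s and value of joint each of leaf_a, leaf_b below 0.05 rad and distance of each of tape_c, jar_a_c, jar_b_c, tub, brush_pot from where it was at the start of the episode below 0.02 m); the robot touches nothing.
It fails at once if a rigid lower hook is bent: the tool is hauled against it with more than 35 N (contact force between tool and hook_a above 35 N or contact force between tool and hook_b above 35 N).
It also fails if it takes over 48 s, if anything falls off the work surface, if the arm or the gripper's body presses on something with over 40 N, if the wrist force passes 120 N, or if a joint passes its speed limit or range.

## Robot

A 6-joint arm with a two-finger parallel gripper is mounted at the origin on the work surface. World frame = base frame: x ahead of the robot, y to its left, z up, the work surface at z = 0. Lengths are in m, angles in rad, forces in N, time in s.
With the tool pointing down it reaches from about 0.25 to 0.725 m from the base axis. Payload 4 kg.
Tool frame: the origin (TCP) lies midway between the tips of the shut fingers; the grasp point (between the pads) lies 19 mm behind it; z points along the fingers, y is the direction in which the jaws open and shut (so a half turn about z gives the same grasp; the last joint's range is limited). The gripper opens to 85 mm and grips with 20 to 120 N. Pads are 22 mm wide; open, the fingers measure 114 mm over their backs; the gripper's body (76 mm by 85 mm) begins 54 mm behind the grasp point. The pads swing forward as they close: fully open they stand 13 mm farther back than shut.
Start: joints at [-1.257, 0.241, 0.005, 1.335, 0, 1.571], TCP at [0.154, -0.476, 0.231] pointing down, gripper open.
Joint ranges: [-2.72, 2.72], [-1.05, 1.87], [-1.09, 1.28], [-1.99, 2.15], [-1.42, 1.44], [-3.14, 3.14]. Speed limits (rad/s): [2.79, 2.79, 3.14, 3.14, 3.14, 3.14].

## Interface

Orientations are given as a unit quaternion [x, y, z, w].
In Python, from workcell import monitor, cams, order gives the robot as it stands.
- The arm moves only by the tool send_rows, never from a script. Its argument "moves" is a list of rows, each a list of 4 numbers: the shift along the tool's x, y, z as a fraction of full scale, then the turn about the tool's z as a fraction of full scale. A call has 1 to 20 rows; each row shifts and turns the commanded pose from where the row before left it, along the tool's axes as they then stand; what a row does not reach is not made up. Full scale, the value 1, is 100 cm for a shift and 0.1 rad for a turn. A row lasts 1/10 s, in which the tool goes at most 50 mm and 8.59 degrees, less where a joint would pass 70% of its speed; a pose out of reach is approached as far as the arm can. A call with a number of a shift or a turn outside -1 to 1 is refused whole. A call with a gripper value outside its range is refused whole. "claw" is the gripper's target within -1 to 1 (fully open at 1, half-way at 0, shut at -1), set as the call begins (left out, the last holds). The fingers move at their own pace and stop on an object; the grip force is fixed at half the most. Time passes only in rows, so rows that do not move let the fingers close. It gives the time, the measured TCP pose, the force and the opening at its end, in the units of the state.
- monitor.get_obs(): the state, without advancing time (a new reading comes with each control period).
- cams.camera(name): name is "scene" or "side" or "wrist"; returns (picture, depth): 480x640x3 uint8, blue, green, red; 480x640 float32, m along the optical axis (not along the pixel's ray), 0 where there is no reading.
- cams.camera_info(name): a dict with "intrinsics" (3x3 intrinsics, pixels), "T" (4x4, takes a point from camera to world coordinates); the wrist camera has in their place "mount" (4x4, takes a point from camera to tool coordinates, whose origin is the TCP and whose axes are the flange's). Camera axes: x right, y up, looking along -z (the intrinsics and any distortion apply to the point x, -y, -z); pixel columns grow to the right and rows downward; lengths in m; the calibration is good to about 2 mm. A picture is of the moment at which its call begins: read the wrist's pose just before it. camera_info takes no time and is no camera call.
- order.job_done(): hands the job in, once; it reports no verdict.
The state is a dict: "clock": time; "joint_pos": joint angles; "joint_vel": joint speeds; "tau": joint torques, N m; "eef_pos": TCP position; "tool_rot": TCP orientation; "ft_force": force on the tool from outside, world axes, zero at the start; "ft_torque": the same for the moment, N m; "grip_width": finger opening in m.
Only numpy, scipy, OpenCV 4.12 (cv2) and the standard library are available. Lean on these libraries where they do the work, as an engineer would, in place of code of your own. Each camera call takes 0.05 s, during which the arm holds its last target.

## Working session

There is one attempt and no reset: what is moved stays moved. The work goes in short steps, Python scripts to look and compute and a tool call to move; the robot and the scene stay as the last step left them, time stands still between calls to the robot, and variables do not carry over. Pictures are saved under pics/ and viewed, and the job is handed in when it is done.

Besides the shell and the picture viewer there is one more tool, called after "Emit:" as name([rows], argument=value, ...), one row to a line, values as JSON. send_rows: Moves the arm, as the interface text tells. Its arguments: {"type":"object","properties":{"moves":{"type":"array","items":{"type":"array","items":{"type":"number","minimum":-1,"maximum":1}}},"claw":{"type":"number"}},"required":["moves"]}

```bash
ls; mkdir -p pics; python3 - <<'E'
from workcell import monitor,cams,order
import cv2,numpy as np
o=monitor.get_obs()
for k,v in o.items(): print(k,np.round(v,4))
for n in ("scene","side"):
    p,d=cams.camera(n); cv2.imwrite(f"pics/{n}0.png",p); np.savez(f"{n}0.npz",p=p,d=d)
    i=cams.camera_info(n); print(n,{k:np.round(v,4).tolist() if not isinstance(v,str) else v for k,v in i.items()})
print(cams.camera_info("wrist"))
E
```

```text
pics
clock 0.0
joint_pos [-1.257   0.2414  0.0037  1.3352  0.      1.5708]
joint_vel [ 0.0003 -0.0007 -0.002   0.0033 -0.0007 -0.0006]
tau [-4.00000e-04 -3.72318e+01  2.52407e+01  1.69000e-02 -2.00000e-04
  0.00000e+00]
eef_pos [ 0.1542 -0.475   0.2304]
tool_rot [ 9.877e-01  1.562e-01 -1.000e-04 -1.000e-03]
ft_force [-0.5356  1.07   -0.132 ]
ft_torque [-0.0287  0.0348 -0.0214]
grip_width 0.0852
scene {'intrinsics': [[465.944, 0.0, 324.183], [0.0, 465.944, 233.5602], [0.0, 0.0, 1.0]], 'T': [[0.2809, -0.6527, 0.7036, 1.1584], [0.9597, 0.198, -0.1995, -0.1929], [-0.0091, 0.7312, 0.6821, 0.826], [0.0, 0.0, 0.0, 1.0]]}
side {'intrinsics': [[512.6362, 0.0, 328.3202], [0.0, 512.6362, 232.4023], [0.0, 0.0, 1.0]], 'T': [[-0.9565, 0.1593, -0.2445, 0.182], [-0.2917, -0.547, 0.7847, 0.8736], [-0.0088, 0.8219, 0.5696, 0.7549], [0.0, 0.0, 0.0, 1.0]]}
{'intrinsics': array([[398.67278211,   0.        , 322.92651063],
       [  0.        , 398.67278211, 239.59192945],
       [  0.        ,   0.        ,   1.        ]]), 'mount': array([[ 1.64574959e-04,  9.59928761e-01,  2.80244085e-01,
         7.15937296e-02],
       [ 9.99999763e-01, -3.45463089e-04,  5.96069796e-04,
         1.15917853e-03],
       [ 6.68998528e-04,  2.80243920e-01, -9.59928590e-01,
        -1.43299060e-01],
       [ 0.00000000e+00,  0.00000000e+00,  0.00000000e+00,
         1.00000000e+00]])}
```

View pics/scene0.png

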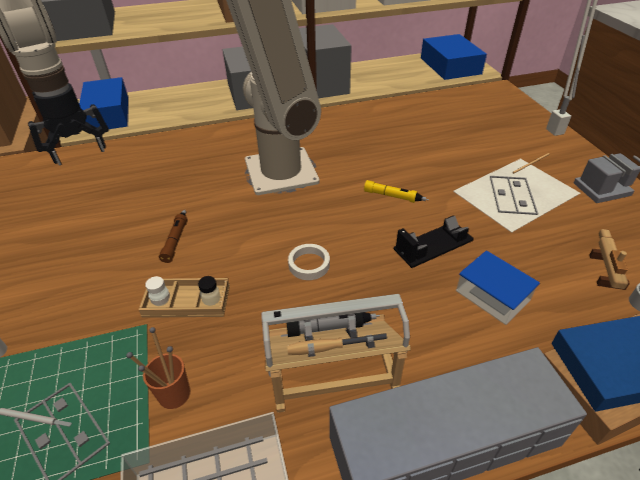

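View pics/side0.png

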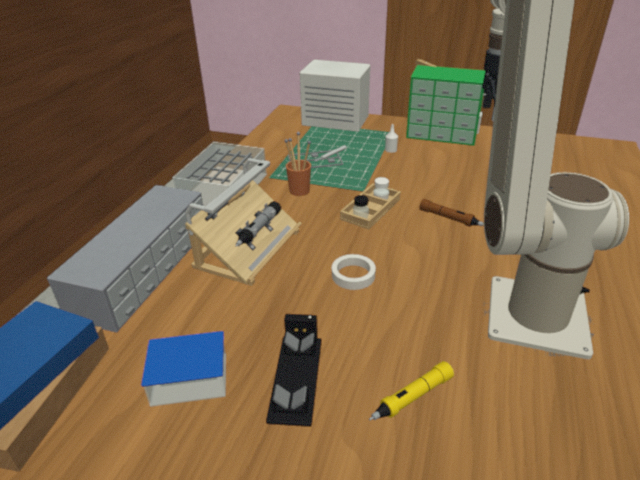

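```bash
cat > h.py <<'E'
import numpy as np,cv2
from scipy.spatial.transform import Rotation as R
from workcell import cams,monitor
def ray(n,u,v,T=None,K=None):
    i=cams.camera_info(n); K=i["intrinsics"] if K is None else K; T=i["T"] if T is None else T
    d=np.array([(u-K[0,2])/K[0,0],-(v-K[1,2])/K[1,1],-1.]); return T[:3,3],T[:3,:3]@d
def onz(n,u,v,z,T=None):
    o,d=ray(n,u,v,T); s=(z-o[2])/d[2]; return o+s*d
def cloud(n,dep,T=None):
    i=cams.camera_info(n);K=i["intrinsics"]; T=i["T"] if T is None else T
    v,u=np.mgrid[:480,:640]; P=np.stack([(u-K[0,2])/K[0,0]*dep,-(v-K[1,2])/K[1,1]*dep,-dep],-1)
    W=P@T[:3,:3].T+T[:3,3]; W[dep<=0]=np.nan; return W
def wristT(o):
    M=np.eye(4);M[:3,:3]=R.from_quat(o["tool_rot"]).as_matrix();M[:3,3]=o["eef_pos"]
    return M@cams.camera_info("wrist")["mount"]
def tri(n1,p1,n2,p2):
    o1,d1=ray(n1,*p1);o2,d2=ray(n2,*p2)
    A=np.stack([d1,-d2],1);s=np.linalg.lstsq(A,o2-o1,rcond=None)[0]
    a=o1+s[0]*d1;b=o2+s[1]*d2;return (a+b)/2,np.linalg.norm(a-b)
def P(n,u,v):
    o,d=ray(n,u,v)
E
python3 - <<'E'
import cv2
a=cv2.imread("pics/scene0.png");b=cv2.imread("pics/side0.png")
cv2.imwrite("pics/c1.png",cv2.resize(a[285:410,250:420],None,fx=4.5,fy=4.5,interpolation=cv2.INTER_CUBIC))
cv2.imwrite("pics/c2.png",cv2.resize(b[170:300,180:310],None,fx=4.5,fy=4.5,interpolation=cv2.INTER_CUBIC))
cv2.imwrite("pics/c3.png",cv2.resize(b[305:435,240:370],None,fx=4.5,fy=4.5,interpolation=cv2.INTER_CUBIC))
cv2.imwrite("pics/c4.png",cv2.resize(a[205:275,380:490],None,fx=6,fy=6,interpolation=cv2.INTER_CUBIC))
E
```

```text
(no output)
```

View pics/c1.png

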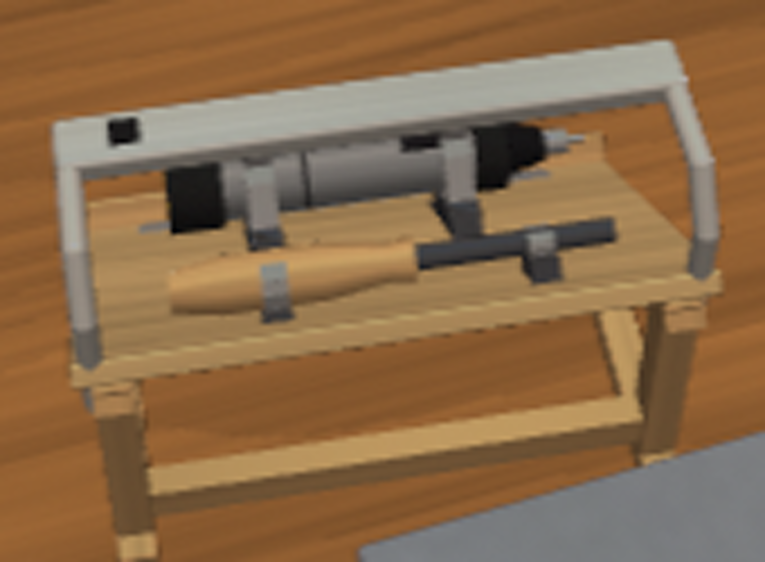

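View pics/c2.png

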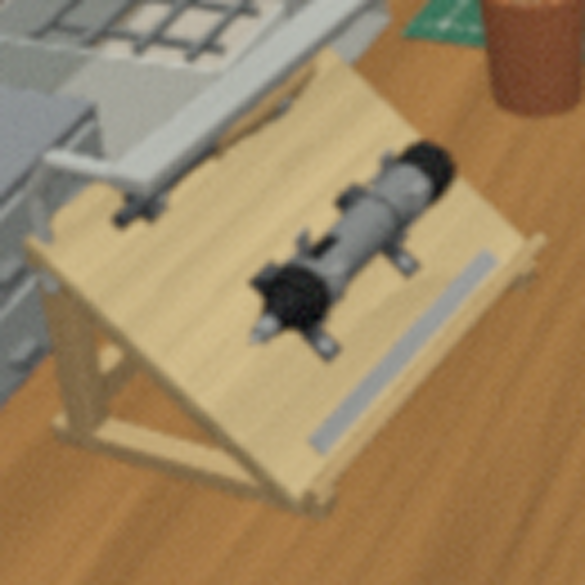

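View pics/c3.png

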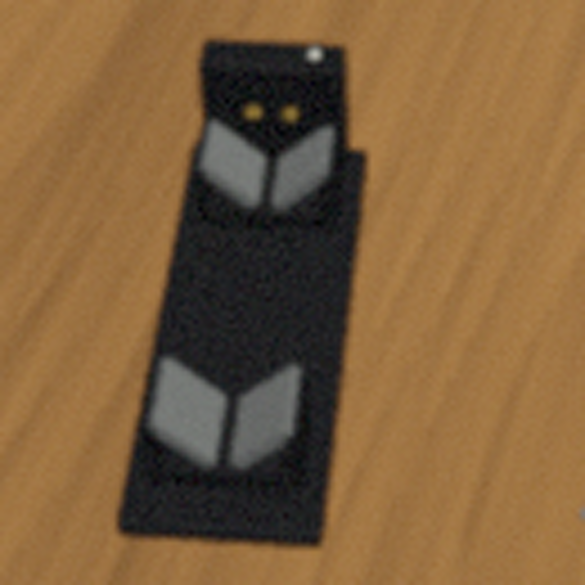

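View pics/c4.png

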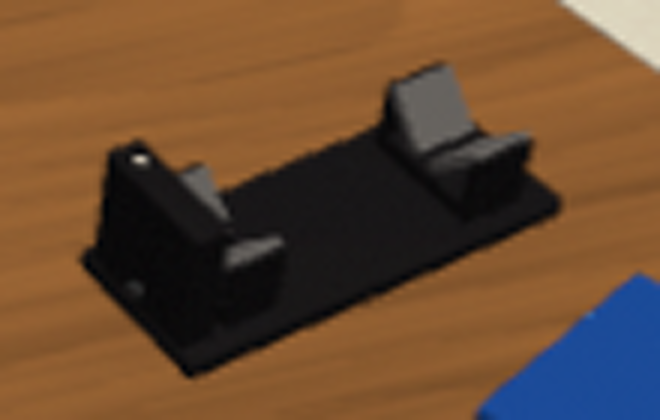

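```bash
python3 - <<'E'
from h import *
S=np.load("scene0.npz");D=np.load("side0.npz")
ws=cloud("scene",S["d"]);wd=cloud("side",D["d"])
print("depth valid",(S["d"]>0).mean(),(D["d"]>0).mean())
f=lambda w,u,v:np.round(np.nanmedian(w[v-1:v+2,u-1:u+2].reshape(-1,3),0),4)
# scene named pixels
for nm,(u,v) in dict(table=(230,260),tail=(292,328),body=(325,323),nose=(365,318),bar_l=(285,311),bar_r=(385,303),tape=(309,250),lid=(498,278),block=(408,234),yellow=(395,190)).items(): print("scene",nm,f(ws,u,v))
c=lambda x,y:(int(180+x/4.5),int(170+y/4.5))
for nm,(u,v) in dict(table=(400,300),body=c(370,220),tail=c(430,170),collar=c(300,300),board1=c(200,250),board2=c(300,400),bar1=c(150,170)).items(): print("side",nm,(u,v),f(wd,u,v))
c=lambda x,y:(int(240+x/4.5),int(305+y/4.5))
for nm,(u,v) in dict(base=c(260,270),base2=c(220,500),blocktop=c(270,55),sadL=c(190,420),sadR=c(265,420)).items(): print("side",nm,(u,v),f(wd,u,v))
# dock base outline, side: dark mask
hsv=cv2.cvtColor(D["p"],cv2.COLOR_BGR2HSV)
m=((hsv[...,2]<60)).astype(np.uint8); roi=np.zeros_like(m); roi[305:435,250:340]=1; m&=roi
# base-top by depth height
z=wd[...,2]; b=(m>0)&(abs(z-0.010)<0.008)
pts=wd[b]; print("base pts",len(pts),pts.mean(0))
r=cv2.minAreaRect((pts[:,:2]*1000).astype(np.float32)); print(r)
top=(roi>0)&(abs(z-0.072)<0.006); p2=wd[top]; print("blocktop",len(p2),p2.mean(0), cv2.minAreaRect((p2[:,:2]*1000).astype(np.float32)))
E
```

```text
depth valid 0.9962532552083333 0.9959309895833334
scene table [ 3.304e-01 -1.995e-01 -1.000e-04]
scene tail [ 0.6411 -0.1114  0.0994]
scene body [ 0.6476 -0.0487  0.0988]
scene nose [0.6553 0.0293 0.095 ]
scene bar_l [ 0.6669 -0.1247  0.188 ]
scene bar_r [0.7001 0.0446 0.1884]
scene tape [ 0.3647 -0.0074  0.0128]
scene lid [0.6164 0.352  0.0621]
scene block [0.4388 0.218  0.0714]
scene yellow [0.2237 0.2775 0.0303]
side table (400, 300) [ 0.282   0.0336 -0.0031]
side body (262, 218) [ 0.6312 -0.0438  0.0969]
side tail (275, 207) [ 0.6201 -0.0986  0.0973]
side collar (246, 236) [0.6393 0.028  0.0932]
side board1 (224, 225) [0.705  0.004  0.0958]
side board2 (246, 258) [0.6397 0.0395 0.0406]
side bar1 (213, 207) [0.6856 0.0676 0.1876]
side base (297, 365) [0.4322 0.2763 0.0076]
side base2 (288, 416) [0.4095 0.3839 0.0085]
side blocktop (300, 317) [0.4457 0.2139 0.0697]
side sadL (282, 398) [0.4239 0.3702 0.0328]
side sadR (298, 398) [0.3975 0.3638 0.0345]
base pts 2501 [0.4201542  0.31613288 0.00890312]
((425.214111328125, 302.8647155761719), (74.96218872070312, 193.3209991455078), 12.6219482421875)
blocktop 243 [0.44483022 0.21564758 0.06950806] ((445.29296875, 213.99215698242188), (61.496341705322266, 20.958642959594727), 13.71058177947998)
```

```bash
python3 - <<'E'
from h import *
S=np.load("scene0.npz");D=np.load("side0.npz")
ws=cloud("scene",S["d"]);wd=cloud("side",D["d"])
def box(w,lo,hi):
    w=w.reshape(-1,3); return w[np.all((w>lo)&(w<hi),1)]
for n,w in(("scene",ws),("side",wd)):
    b=box(w,[.6,-.25,.180],[.75,.12,.20]); r=cv2.minAreaRect((b[:,:2]*1000).astype(np.float32)); print(n,"bar",len(b),r,b[:,2].mean())
    # board face fit: points between
    q=box(w,[.55,-.2,.02],[.8,.1,.17]); 
    # ransac plane with normal ~ known
    best=None;rng=np.random.default_rng(0)
    for _ in range(400):
        a,b2,c=q[rng.integers(len(q),size=3)]; nn=np.cross(b2-a,c-a); l=np.linalg.norm(nn)
        if l<1e-6: continue
        nn/=l; nn*=np.sign(nn[2]); 
        if abs(nn[2]-.766)>.06 or nn[0]>0: continue
        k=(abs((q-a)@nn)<.003).sum()
        if best is None or k>best[0]: best=(k,nn,a)
    k,nn,a=best; inl=q[abs((q-a)@nn)<.003]; c0=inl.mean(0); nn=np.linalg.svd(inl-c0,full_matrices=False)[2][2]; nn*=np.sign(nn[2]); print("face",k,nn,"slope",np.degrees(np.arccos(nn[2])),"yaw",np.degrees(np.arctan2(-nn[1],-nn[0])),"d",c0@nn)
    ux=np.array([-nn[0],-nn[1],0]);ux/=np.linalg.norm(ux);uy=np.cross([0,0,1],ux);up=np.cross(uy,nn)
    hh=(q-c0)@nn
    t=q[(hh>.025)&(hh<.05)]; print(" tool-ish pts",len(t), "y range",np.percentile(t@uy,[1,99]), "up",np.percentile(t@up,[1,50,99]),"h",np.percentile((t-c0)@nn,[50,99]))
E
```

```text
scene bar 2087 ((701.2998657226562, -47.04217529296875), (244.0683135986328, 66.06837463378906), 82.19921875) 0.18670315308600283
face 2687 [-0.63118895  0.076591    0.77183828] slope 39.48074725951233 yaw -6.918674697668059 d -0.3686892070380098
 tool-ish pts 927 y range [-0.07927477  0.14999809] up [0.55056543 0.56285282 0.67956304] h [0.03328646 0.04327538]
side bar 758 ((697.1131591796875, -46.26500701904297), (246.5704803466797, 62.407894134521484), 82.54763793945312) 0.18473883988347647
face 3882 [-0.63544358  0.07963953  0.7680293 ] slope 39.82274993539082 yaw -7.143577960666642 d -0.3732466468471087
 tool-ish pts 776 y range [-0.07316368  0.161631  ] up [0.52916211 0.54767476 0.67202465] h [0.04086474 0.04888194]
```

Emit:
send_rows([
  [0,0,-0.015,-0.97],
  [0,0,-0.015,-0.97],
  [0,0,-0.015,-0.97],
  [0,0,-0.015,-0.97],
  [0,0,-0.015,-0.97],
  [0,0,-0.015,-0.97],
  [0,0,-0.015,-0.97],
  [0,0,-0.015,-0.97],
  [0,0,-0.015,-0.97],
  [0,0,-0.015,-0.97],
  [0,0,-0.015,-0.97],
])

```text
clock: 1.2
eef_pos: [0.1542, -0.4754, 0.3964]
tool_rot: [0.77, 0.638, 0.0, -0.001]
ft_force: [0.2, -0.1, 0.1]
grip_width: 0.0851
```

Emit:
send_rows([
  [0.0393,0.0219,0,0],
  [0.0393,0.0219,0,0],
  [0.0393,0.0219,0,0],
  [0.0393,0.0219,0,0],
  [0.0393,0.0219,0,0],
  [0.0393,0.0219,0,0],
  [0.0393,0.0219,0,0],
  [0.0393,0.0219,0,0],
  [0.0393,0.0219,0,0],
  [0.0393,0.0219,0,0],
  [0.0393,0.0219,0,0],
  [0.0393,0.0219,0,-0.65],
  [0,0,0,0],
])

```text
clock: 2.5
eef_pos: [0.5039, -0.0581, 0.3941]
tool_rot: [0.747, 0.664, -0.0, -0.001]
ft_force: [-0.7, -0.6, -0.4]
grip_width: 0.0854
```

```bash
python3 - <<'E'
from h import *
o=monitor.get_obs(); print(np.round(o["joint_pos"],3),o["eef_pos"],o["tool_rot"])
p,d=cams.camera("wrist"); np.savez("w1.npz",p=p,d=d,T=wristT(o)); cv2.imwrite("pics/w1.png",p)
E
```

```text
[-1.160e-01  2.570e-01  4.450e-01  1.762e+00  1.000e-03  1.573e+00] [ 0.50391278 -0.05811992  0.39414005] [ 7.47434216e-01  6.64334185e-01 -3.22853506e-04 -1.44161666e-03]
```

View pics/w1.png

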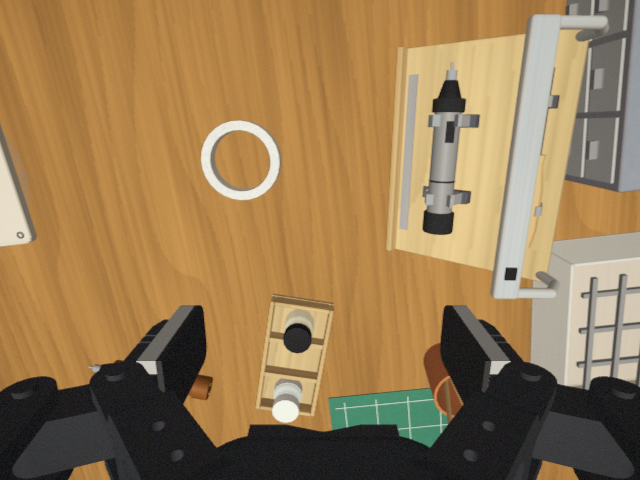

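Emit:
send_rows([
  [0,0,-0.05,0],
  [0,0,-0.05,0],
  [0,0,-0.05,0],
  [0,0,-0.05,0],
  [0,0,-0.05,0],
  [0,0,-0.05,0],
  [0,0,-0.05,0],
])

```text
clock: 3.25
eef_pos: [0.4462, -0.0565, 0.5933]
tool_rot: [0.748, 0.659, 0.053, 0.06]
ft_force: [-0.5, 0.4, -0.6]
grip_width: 0.0852
```

```bash
cat > st.py <<'E'
from h import *
o=monitor.get_obs(); q=R.from_quat(o["tool_rot"]).as_matrix()
print(round(o["clock"],2),"j",np.round(o["joint_pos"],3),"p",np.round(o["eef_pos"],4),"w",round(o["grip_width"],4),"F",np.round(o["ft_force"],1))
for i in range(3): print("xyz"[i],np.round(q[:,i],4))
z=q[:,2];print("lean deg",np.degrees(np.arccos(-z[2])).round(2),"az",np.degrees(np.arctan2(z[1],z[0])).round(1), "x elev",np.degrees(np.arcsin(q[2,0])).round(2),"x yaw",np.degrees(np.arctan2(q[1,0],q[0,0])).round(2))
E
python3 st.py
```

```text
3.25 j [-0.126  0.207  0.945  2.149 -0.     1.572] p [ 0.4462 -0.0565  0.5933] w 0.0852 F [-0.5  0.4 -0.6]
x [ 1.271e-01  9.919e-01 -2.000e-04]
y [ 0.9792 -0.1254  0.1596]
z [ 0.1583 -0.0205 -0.9872]
lean deg 9.18 az -7.4 x elev -0.01 x yaw 82.7
```

Emit:
send_rows([
  [0,0,-0.05,0],
  [0,0,-0.05,0],
  [0,0,-0.05,0],
  [0,0,-0.05,0],
])

```text
clock: 3.65
eef_pos: [0.3906, -0.0495, 0.6523]
tool_rot: [0.742, 0.653, 0.098, 0.112]
ft_force: [0.2, -0.2, 0.2]
grip_width: 0.0857
```

```bash
python3 st.py
```

```text
3.65 j [-0.126  0.062  0.94   2.149 -0.     1.572] p [ 0.3906 -0.0495  0.6523] w 0.0857 F [ 0.2 -0.2  0.2]
x [1.271e-01 9.919e-01 1.000e-04]
y [ 0.9479 -0.1215  0.2946]
z [ 0.2922 -0.0374 -0.9556]
lean deg 17.13 az -7.3 x elev 0.0 x yaw 82.7
```

Emit:
send_rows([
  [0,0,0.03,0],
  [0,0,0.03,0],
])

```text
clock: 3.85
eef_pos: [0.4085, -0.0518, 0.5959]
tool_rot: [0.742, 0.653, 0.1, 0.114]
ft_force: [1.0, -1.2, 0.3]
grip_width: 0.0852
```

```bash
python3 st.py
```

```text
3.85 j [-0.126 -0.025  0.642  1.933 -0.     1.572] p [ 0.4085 -0.0518  0.5959] w 0.0852 F [ 1.  -1.2  0.3]
x [1.271e-01 9.919e-01 1.000e-04]
y [ 0.9463 -0.1213  0.2998]
z [ 0.2974 -0.038  -0.954 ]
lean deg 17.45 az -7.3 x elev 0.0 x yaw 82.7
```

```bash
cat > fk.py <<'E'
import numpy as np
Dt=[(.2414,.0037,1.3352,.4994,.2304),(.257,.445,1.762,.5072,.3941),(.207,.945,2.149,.4498,.5933),(.062,.940,2.149,.3937,.6523),(-.025,.642,1.933,.4118,.5959)]
A=[];b=[]
for a,c,d,r,z in Dt:
    s=a-c; t=a-c+d
    A.append([1,0,np.sin(a),np.cos(s),np.sin(s),np.cos(t)]);b.append(r)
    A.append([0,1,np.cos(a),-np.sin(s),np.cos(s),-np.sin(t)]);b.append(z)
A=np.array(A);b=np.array(b)
# small ridge toward zero of offsets
w=np.diag([1e-3]*6); x=np.linalg.lstsq(np.vstack([A,w]),np.concatenate([b,np.zeros(6)]),rcond=None)[0]
print("a,h,L1,L2,e,L3",np.round(x,4),"res",np.abs(A@x-b).max().round(4),np.linalg.svd(A)[1].round(3))
E
python3 fk.py
```

```text
a,h,L1,L2,e,L3 [0.0012 0.2406 0.4882 0.3915 0.0075 0.3992] res 0.0002 [4.389 3.131 0.696 0.646 0.156 0.051]
```

Emit:
send_rows([
  [0,-0.016,-0.047,0],
  [0,-0.016,-0.047,0],
  [0,-0.016,-0.047,0],
  [0,-0.016,-0.047,0],
  [0,-0.016,-0.047,0],
  [0,-0.016,-0.047,0],
])

```text
clock: 4.45
eef_pos: [0.2476, -0.0313, 0.6895]
tool_rot: [0.733, 0.645, 0.144, 0.163]
ft_force: [0.1, -0.2, -0.3]
grip_width: 0.0856
```

```bash
python3 st.py
```

```text
4.45 j [-1.250e-01 -2.490e-01  7.690e-01  2.150e+00 -1.000e-03  1.573e+00] p [ 0.2476 -0.0313  0.6895] w 0.0856 F [ 0.1 -0.2 -0.3]
x [1.270e-01 9.919e-01 4.000e-04]
y [ 0.898  -0.1151  0.4247]
z [ 0.4213 -0.0536 -0.9053]
lean deg 25.13 az -7.3 x elev 0.02 x yaw 82.7
```

Emit:
send_rows([
  [0,0.008,-0.049,0],
  [0,0.008,-0.049,0],
  [0,0.008,-0.049,0],
  [0,0.008,-0.049,0],
  [0,0.008,-0.049,0],
  [0,0.008,-0.049,0],
])

```text
clock: 5.05
eef_pos: [0.2247, -0.0346, 0.7808]
tool_rot: [0.706, 0.618, 0.214, 0.273]
ft_force: [-0.3, -0.1, 0.6]
grip_width: 0.0854
```

```bash
python3 st.py
```

```text
5.05 j [ 0.066 -0.292  0.979  2.149 -0.163  1.711] p [ 0.2247 -0.0346  0.7808] w 0.0854 F [-0.3 -0.1  0.6]
x [ 0.1457  0.9887 -0.0343]
y [ 0.7553 -0.0888  0.6493]
z [ 0.6389 -0.1205 -0.7598]
lean deg 40.56 az -10.7 x elev -1.97 x yaw 81.62
```

```bash
python3 - <<'E'
from h import *
from scipy.optimize import least_squares
W=np.load("w1.npz");w=cloud("wrist",W["d"],W["T"])
hsv=cv2.cvtColor(W["p"],cv2.COLOR_BGR2HSV)
def reg(u0,u1,v0,v1,m=None):
    q=w[v0:v1,u0:u1].reshape(-1,3); 
    if m is not None: q=q[m[v0:v1,u0:u1].ravel()]
    return q[np.isfinite(q).all(1)]
wood=(hsv[...,1]>60)&(hsv[...,2]>150)
f=reg(405,520,60,250,wood); c0=np.median(f,0)
for _ in range(3):
    n=np.linalg.svd(f-f.mean(0),full_matrices=False)[2][2]; n*=np.sign(n[2]); c0=f.mean(0); f=f[abs((f-c0)@n)<.003]
print("face",len(f),n,"slope",np.degrees(np.arccos(n[2])),"yaw",np.degrees(np.arctan2(-n[1],-n[0])),"rms",((f-c0)@n).std())
for nm,roi in dict(body=(428,465,132,180)).items():
    q=reg(*roi); q=q[(q-c0)@n>.030]; print(len(q),q.mean(0))
    def res(p):
        # axis point at y=ym: (p0,ym,p1), dir (p2,1,p3)
        d=np.array([p[2],1,p[3]]);d/=np.linalg.norm(d); a=np.array([p[0],q[:,1].mean(),p[1]])
        v=q-a; return np.linalg.norm(v-np.outer(v@d,d),axis=1)-.014
    s=least_squares(res,[q[:,0].mean(),q[:,2].mean()-.012,.12,0],loss="soft_l1",f_scale=.001)
    print("axis pt",s.x[0],q[:,1].mean(),s.x[1],"dir",s.x[2:],"yaw",np.degrees(np.arctan2(1,s.x[2])),"rms",np.sqrt((s.fun**2).mean()))
    A=np.array([s.x[0],q[:,1].mean(),s.x[1]]);d=np.array([s.x[2],1,s.x[3]]);d/=np.linalg.norm(d)
    print("axis over face",(A-c0)@n)
# dark cap & collar: pixels
K=cams.camera_info("wrist")["intrinsics"]; T=W["T"]
def onax(u,v):
    o,dd=ray("wrist",u,v,T,K); M=np.stack([dd,-d],1); s=np.linalg.lstsq(M,A-o,rcond=None)[0]; return A+s[1]*d
g=W["p"].max(2)
print("v profile along body:",[(v,int(g[v,436:446].mean())) for v in range(55,240,4)])
# hand: rear tail end
bar=reg(480,600,10,300); bar=bar[(bar[:,2]>.180)&(bar[:,2]<.195)]; print("bar",len(bar),cv2.minAreaRect((bar[:,:2]*1000).astype(np.float32)),np.median(bar[:,2]))
np.savez("axis.npz",A=A,d=d,n=n,c0=c0)
cv2.imwrite("pics/w1c.png",cv2.resize(W["p"][40:260,380:600],None,fx=2.7,fy=2.7,interpolation=cv2.INTER_CUBIC))
E
```

```text
face 12213 [-0.63962613  0.08114826  0.76439085] slope 40.1471703021072 yaw -7.230389300034775 rms 0.0007730027759442915
1207 [ 0.6365629  -0.03587525  0.09908696]
axis pt 0.640387543125324 -0.035875252840784924 0.08828281833101115 dir [0.13194827 0.00993424] yaw 82.48334291920348 rms 0.0007702615824015678
axis over face 0.029671235073910153
v profile along body: [(55, 215), (59, 215), (63, 215), (67, 215), (71, 215), (75, 214), (79, 212), (83, 170), (87, 141), (91, 116), (95, 88), (99, 43), (103, 43), (107, 44), (111, 49), (115, 166), (119, 166), (123, 167), (127, 148), (131, 148), (135, 148), (139, 146), (143, 155), (147, 159), (151, 160), (155, 163), (159, 164), (163, 165), (167, 166), (171, 167), (175, 169), (179, 170), (183, 145), (187, 170), (191, 171), (195, 171), (199, 171), (203, 171), (207, 171), (211, 171), (215, 48), (219, 48), (223, 48), (227, 47), (231, 47), (235, 220), (239, 230)]
bar 9676 ((698.1541137695312, -48.059913635253906), (244.03866577148438, 64.39156341552734), 84.13319396972656) 0.18813211619384945
```

View pics/w1c.png

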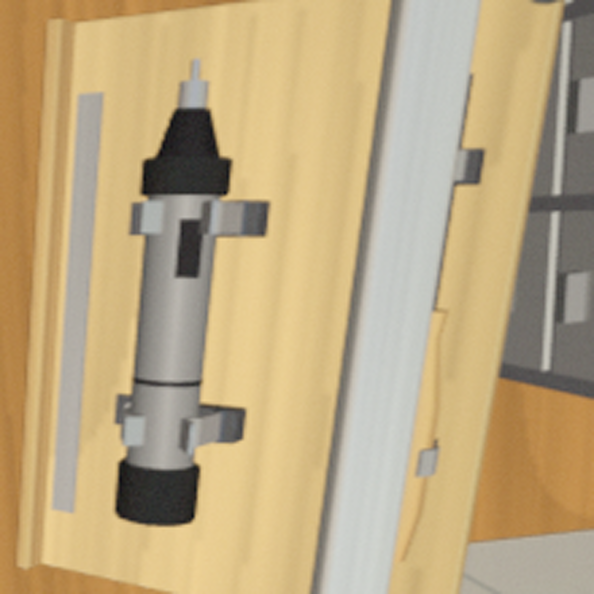

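```bash
python3 - <<'E'
from h import *
W=np.load("w1.npz");X=np.load("axis.npz");A,d,n=X["A"],X["d"],X["n"];T=W["T"];K=cams.camera_info("wrist")["intrinsics"]
g=W["p"].max(2).astype(float)
def edge(u,v0,v1):
    c=g[v0:v1,u-2:u+3].mean(1); i=np.argmax(abs(np.diff(c)));
    t=(c.max()+c.min())/2
    for k in range(len(c)-1):
        if (c[k]-t)*(c[k+1]-t)<=0: return v0+k+(c[k]-t)/(c[k]-c[k+1])
v=T[:3,3]-A; v-=v@d*d; v/=np.linalg.norm(v)
def s_at(u,vv,r):
    o,dd=ray("wrist",u,vv,T,K); t=((A+r*v-o)@v)/(dd@v); return (o+t*dd-A)@d
for nm,u,a,b,r in (("cap/body",440,206,222,.0155),("tail end",438,226,242,.017),("collar/body",446,106,118,.0155),("nose tip",452,58,74,.002)):
    e=edge(u,a,b); print(nm,e,s_at(u,e,r))
E
```

```text
cap/body 213.5 -0.06325549136369167
tail end 234.18379446640316 -0.08675754839381229
collar/body 111.60819327731093 0.04460373851325346
nose tip 61.67045454545455 0.09398392788885576
```

Emit:
send_rows([
  [0.0037,-0.0067,0.0347,0],
  [0.0037,-0.0067,0.0347,0],
  [0.0037,-0.0067,0.0347,0],
  [0.0037,-0.0067,0.0347,0],
  [0.0037,-0.0067,0.0347,0],
  [0.0037,-0.0067,0.0347,0],
  [0.0037,-0.0067,0.0347,0],
  [0.0037,-0.0067,0.0347,0],
  [0.0037,-0.0067,0.0347,0],
  [0.0037,-0.0067,0.0347,0],
])

```text
clock: 6.05
eef_pos: [0.4024, -0.027, 0.4697]
tool_rot: [0.701, 0.624, 0.215, 0.27]
ft_force: [0.4, 0.0, -1.0]
grip_width: 0.0855
```

```bash
cat >> h.py <<'E'
def togo(t):
    o=monitor.get_obs(); q=R.from_quat(o["tool_rot"]).as_matrix(); return q.T@(np.array(t)-o["eef_pos"])
E
python3 st.py; python3 -c "
from h import *
print(togo([.578,-.0334,.165]).round(4))"
```

```text
6.05 j [ 0.03  -0.494 -0.246  1.124 -0.129  1.671] p [ 0.4024 -0.027   0.4697] w 0.0855 F [ 0.4  0.  -1. ]
x [ 0.1293  0.991  -0.0344]
y [ 0.7587 -0.0766  0.6469]
z [ 0.6385 -0.1097 -0.7618]
lean deg 40.38 az -9.8 x elev -1.97 x yaw 82.57
[ 0.0269 -0.0633  0.3449]
```

Emit:
send_rows([
  [0.0027,-0.0063,0.0345,0],
  [0.0027,-0.0063,0.0345,0],
  [0.0027,-0.0063,0.0345,0],
  [0.0027,-0.0063,0.0345,0],
  [0.0027,-0.0063,0.0345,0],
  [0.0027,-0.0063,0.0345,0],
  [0.0027,-0.0063,0.0345,0],
  [0.0027,-0.0063,0.0345,0],
  [0.0027,-0.0063,0.0345,0],
  [0.0027,-0.0063,0.0345,0],
  [0,0,0,0],
], claw=0.3)

```text
clock: 7.15
eef_pos: [0.576, -0.0334, 0.1598]
tool_rot: [0.703, 0.625, 0.211, 0.266]
ft_force: [-1.2, 0.2, 0.2]
grip_width: 0.0553
```

```bash
python3 st.py; python3 -c "
from h import *
o=monitor.get_obs()
p,d=cams.camera('wrist'); np.savez('w2.npz',p=p,d=d,T=wristT(o)); cv2.imwrite('pics/w2.png',p)
z=R.from_quat(o['tool_rot']).as_matrix()
t=np.array([.6392,-.0451,.088])+.021*z[:,2]+.003*z[:,1]
print(t,togo(t).round(4), 'ry in tool',z.T@np.array([.1267,.992,0]), 'n in tool',z.T@np.array([-.638,.081,.766]))"
```

```text
7.15 j [-0.     0.059 -0.693  0.132 -0.11   1.648] p [ 0.576  -0.0334  0.1598] w 0.0553 F [-1.2  0.2  0.2]
x [ 0.129   0.991  -0.0357]
y [ 0.7658 -0.0767  0.6385]
z [ 0.63   -0.1097 -0.7688]
lean deg 39.75 az -9.9 x elev -2.05 x yaw 82.58
[ 0.65472689 -0.04763412  0.07376996] [-0.0008  0.004   0.1192] ry in tool [ 0.99941662  0.02099365 -0.02902709] n in tool [-0.02939827 -0.0057535  -0.99973178]
```

View pics/w2.png

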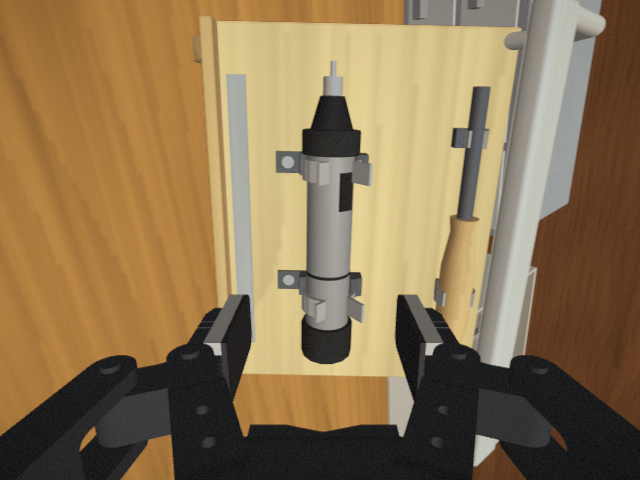

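```bash
cat > fit.py <<'E'
from h import *
from scipy.optimize import least_squares
def cyl(q,d0,r=.014,v0=None):
    y0=q.mean(0); 
    e1=np.cross(d0,[0,0,1.]);e1/=np.linalg.norm(e1);e2=np.cross(d0,e1)
    def ax(p):
        a=y0+p[0]*e1+p[1]*e2; d=d0+p[2]*e1+p[3]*e2; return a,d/np.linalg.norm(d)
    def res(p):
        a,d=ax(p); v=q-a; return np.linalg.norm(v-np.outer(v@d,d),axis=1)-r
    s=min((least_squares(res,[0,k,0,0],loss="soft_l1",f_scale=.001) for k in (-.012,.012)),key=lambda s:ax(s.x)[0][2])
    return *ax(s.x),np.sqrt((s.fun**2).mean())
E
python3 - <<'E'
from fit import *
W=np.load("w2.npz");w=cloud("wrist",W["d"],W["T"])
q=w[190:270,300:360].reshape(-1,3); n=np.array([-.638,.081,.766]); cm=np.array([.6392,-.0451,.088])
h=(q-cm)@n; print(np.nanpercentile(h,[1,50,99]).round(4)); q=q[(h>0)&(h<.02)]
a,d,rms=cyl(q,np.array([.1267,.992,0])); print(len(q),a,d,rms)
s=(cm-a)@d; print("axis at mid",a+s*d,"dev",a+s*d-cm, "upslope",(a+s*d-cm)@np.array([.76,-.0965,.643]),"n",(a+s*d-cm)@n)
E
```

```text
[-0.0313  0.0105  0.0145]
3592 [ 0.64129692 -0.0337519   0.08814653] [0.13146062 0.99119271 0.01597248] 0.0005669841010354156
axis at mid [ 0.63978168 -0.04517654  0.08796243] dev [ 5.81682774e-04 -7.65424083e-05 -3.75708825e-05] upslope 0.000425307173140419 n -0.00040609284085955905
```

Emit:
send_rows([
  [0,0.0006,0.018,0.2],
  [0,0.0006,0.018,0],
  [0,0.0006,0.018,0],
  [0,0.0006,0.018,0],
  [0,0.0006,0.018,0],
  [0,0.0006,0.018,0],
  [0,0,0.01,0],
  [0,0,0,0],
])

```text
clock: 8.0
eef_pos: [0.6565, -0.0469, 0.0796]
tool_rot: [0.708, 0.616, 0.218, 0.268]
ft_force: [-0.1, -0.4, -0.5]
grip_width: 0.0554
```

```bash
python3 st.py; python3 -c "
from h import *
o=monitor.get_obs()
z=R.from_quat(o['tool_rot']).as_matrix()
t=np.array([.6395,-.0451,.088])+.021*z[:,2]+.003*z[:,1]
print(togo(t).round(4))"
```

```text
8.0 j [-0.029  0.346 -0.617 -0.093 -0.091  1.646] p [ 0.6565 -0.0469  0.0796] w 0.0554 F [-0.1 -0.4 -0.5]
x [ 0.1448  0.9892 -0.0214]
y [ 0.7555 -0.0965  0.6481]
z [ 0.639  -0.11   -0.7613]
lean deg 40.42 az -9.8 x elev -1.23 x yaw 81.67
[-0.0009 -0.0045  0.0035]
```

Emit:
send_rows([
  [0,-0.0022,0.0018,0],
  [0,-0.0022,0.0018,0],
  [0,0,0,0],
])

```text
clock: 8.3
eef_pos: [0.6542, -0.0467, 0.0733]
tool_rot: [0.708, 0.617, 0.218, 0.267]
ft_force: [-0.3, 0.1, -0.2]
grip_width: 0.0558
```

```bash
python3 st.py; python3 -c "
from h import *
o=monitor.get_obs()
z=R.from_quat(o['tool_rot']).as_matrix()
t=np.array([.6395,-.0451,.088])+.021*z[:,2]+.003*z[:,1]
print(togo(t).round(4))"
```

```text
8.3 j [-0.029  0.355 -0.627 -0.111 -0.091  1.646] p [ 0.6542 -0.0467  0.0733] w 0.0558 F [-0.3  0.1 -0.2]
x [ 0.1446  0.9893 -0.0215]
y [ 0.7562 -0.0965  0.6471]
z [ 0.6381 -0.1098 -0.7621]
lean deg 40.35 az -9.8 x elev -1.23 x yaw 81.69
[-0.0009  0.0013  0.0003]
```

Emit:
send_rows([
  [0,0.0015,0,0],
  [0,0,0,0],
])

```text
clock: 8.5
eef_pos: [0.6563, -0.0469, 0.0749]
tool_rot: [0.708, 0.616, 0.218, 0.268]
ft_force: [0.2, -0.2, 0.4]
grip_width: 0.0556
```

Emit:
send_rows([
  [0,0,0,0],
  [0,0,0,0],
  [0,0,0,0],
  [0,0,0,0],
], claw=-1)

```text
clock: 8.9
eef_pos: [0.6542, -0.0468, 0.0731]
tool_rot: [0.708, 0.617, 0.217, 0.267]
ft_force: [-6.2, 0.7, 3.7]
grip_width: 0.0265
```

```bash
python3 st.py; python3 -c "
from h import *
o=monitor.get_obs()
p,d=cams.camera('wrist'); np.savez('w3.npz',p=p,d=d,T=wristT(o)); cv2.imwrite('pics/w3.png',p)"
```

```text
8.9 j [-0.029  0.355 -0.625 -0.105 -0.091  1.645] p [ 0.6542 -0.0468  0.0731] w 0.0265 F [-6.2  0.7  3.7]
x [ 0.1444  0.9893 -0.0218]
y [ 0.7581 -0.0964  0.645 ]
z [ 0.636  -0.1097 -0.7639]
lean deg 40.19 az -9.8 x elev -1.25 x yaw 81.7
```

View pics/w3.png

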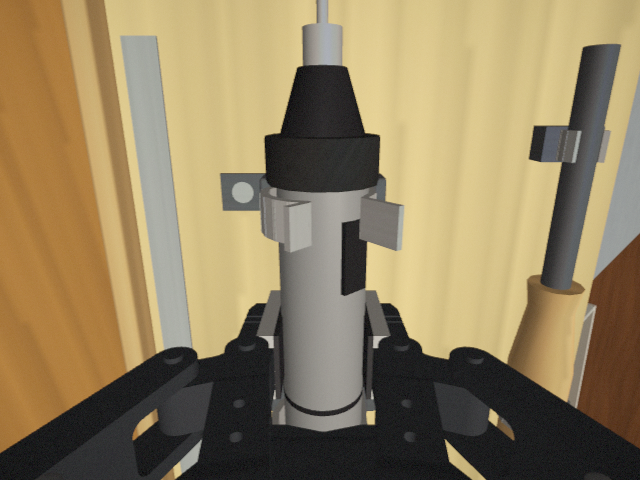

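Emit:
send_rows([
  [0,0.002,-0.0004,0],
  [0,0.002,-0.0004,0],
  [0,0.002,0,0],
  [0,0.002,0,0],
  [0,0.002,0,0],
  [0,0.002,0,0],
  [0,0,0,0],
])

```text
clock: 9.65
eef_pos: [0.658, -0.0473, 0.0761]
tool_rot: [0.709, 0.619, 0.213, 0.262]
ft_force: [-11.3, 2.1, -4.6]
grip_width: 0.0264
```

```bash
python3 st.py; python3 -c "
from h import *
o=monitor.get_obs()
z=R.from_quat(o['tool_rot']).as_matrix()
print('F tool',(z.T@o['ft_force']).round(1), -togo(np.array([.6395,-.0451,.088])+.021*z[:,2]))"
```

```text
9.65 j [-0.031  0.354 -0.6   -0.068 -0.089  1.644] p [ 0.658  -0.0473  0.0761] w 0.0264 F [-11.3   2.1  -4.6]
x [ 0.1434  0.9894 -0.0225]
y [ 0.7658 -0.0965  0.6357]
z [ 0.6268 -0.1084 -0.7716]
lean deg 39.5 az -9.8 x elev -1.29 x yaw 81.75
F tool [  0.6 -11.8  -3.7] [ 7.33545296e-04  6.80482046e-03 -3.67145122e-05]
```

Emit:
send_rows([
  [0,0.002,0,0],
  [0,0.002,0,0],
  [0,0.002,0,0],
  [0,0.002,0,0],
  [0,0,0,0],
])

```text
clock: 10.15
eef_pos: [0.6598, -0.0475, 0.0771]
tool_rot: [0.71, 0.62, 0.21, 0.259]
ft_force: [-16.6, 2.8, -8.4]
grip_width: 0.0265
```

```bash
cat > stf.py <<'E'
from h import *
o=monitor.get_obs()
z=R.from_quat(o['tool_rot']).as_matrix()
print('F tool',(z.T@o['ft_force']).round(1), 'off (x,y,z tool)',(-togo(np.array([.6395,-.0451,.088])+.021*z[:,2])).round(4))
E
python3 st.py; python3 stf.py
```

```text
10.15 j [-0.032  0.354 -0.585 -0.043 -0.088  1.643] p [ 0.6598 -0.0475  0.0771] w 0.0265 F [-16.6   2.8  -8.4]
x [ 0.1424  0.9895 -0.0231]
y [ 0.7721 -0.0965  0.6281]
z [ 0.6193 -0.1073 -0.7778]
lean deg 38.94 az -9.8 x elev -1.32 x yaw 81.81
F tool [  0.6 -18.4  -4.1] off (x,y,z tool) [0.0007 0.009  0.0003]
```

```bash
python3 -c "
from h import *
o=monitor.get_obs()
p,d=cams.camera('wrist'); np.savez('w4.npz',p=p,d=d,T=wristT(o)); cv2.imwrite('pics/w4.png',p)
p,d=cams.camera('side'); cv2.imwrite('pics/s4.png',cv2.resize(p[120:300,150:330],None,fx=3.3,fy=3.3,interpolation=cv2.INTER_CUBIC))"
```

```text
(no output)
```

View pics/w4.png

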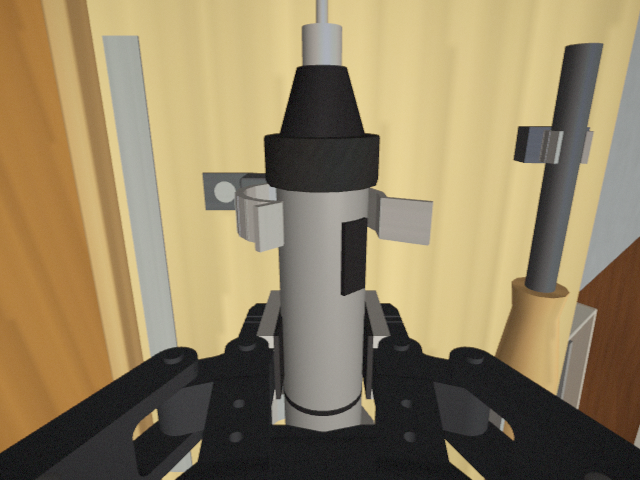

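View pics/s4.png

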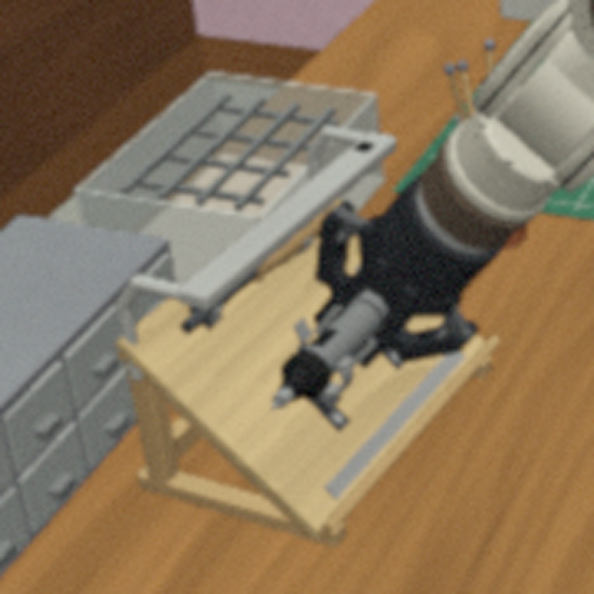

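Emit:
send_rows([
  [0,0.002,0,0],
  [0,0.002,0,0],
  [0,0.002,0,0],
  [0,0.002,0,0],
  [0,0,0,0],
])

```text
clock: 10.75
eef_pos: [0.6611, -0.0477, 0.0776]
tool_rot: [0.711, 0.622, 0.206, 0.255]
ft_force: [-23.5, 4.7, -10.0]
grip_width: 0.0261
```

```bash
python3 st.py; python3 stf.py
```

```text
10.75 j [-0.033  0.355 -0.57  -0.018 -0.086  1.642] p [ 0.6611 -0.0477  0.0776] w 0.0261 F [-23.5   4.7 -10. ]
x [ 0.1415  0.9897 -0.0237]
y [ 0.7789 -0.0965  0.6197]
z [ 0.611  -0.1061 -0.7845]
lean deg 38.32 az -9.9 x elev -1.36 x yaw 81.86
F tool [  1.6 -24.9  -7. ] off (x,y,z tool) [0.0007 0.0106 0.0006]
```

Emit:
send_rows([
  [0,0,-0.001,0],
  [0,0,-0.001,0],
  [0,0,-0.001,0],
  [0,0.001,0,0],
  [0,0.001,0,0],
])

```text
clock: 11.25
eef_pos: [0.6605, -0.0479, 0.08]
tool_rot: [0.711, 0.622, 0.206, 0.255]
ft_force: [-17.0, 3.4, -17.4]
grip_width: 0.0261
```

```bash
cat >> stf.py <<'E'
g=o['eef_pos']-.021*z[:,2]-np.array([.6395,-.0451,.088]); print("rack frame: up",(g@[.76,-.0965,.643]).round(4),"n",(g@[-.638,.081,.766]).round(4),"y",(g@[.1267,.992,0]).round(4)," F up/n/y",(o['ft_force']@np.array([[.76,-.638,.1267],[-.0965,.081,.992],[.643,.766,0]])).round(1))
E
python3 st.py; python3 stf.py
```

```text
11.25 j [-0.033  0.35  -0.568 -0.009 -0.087  1.642] p [ 0.6605 -0.0479  0.08  ] w 0.0261 F [-17.    3.4 -17.4]
x [ 0.1418  0.9896 -0.0242]
y [ 0.7798 -0.0966  0.6185]
z [ 0.6097 -0.1066 -0.7854]
lean deg 38.24 az -9.9 x elev -1.39 x yaw 81.84
F tool [  1.4 -24.3   2.9] off (x,y,z tool) [ 0.0004  0.0117 -0.0016]
rack frame: up 0.0118 n 0.0012 y 0.0005  F up/n/y [-24.4  -2.2   1.2]
```

Emit:
send_rows([
  [0,0.002,-0.0005,0],
  [0,0.002,-0.0005,0],
  [0,0.002,-0.0005,0],
  [0,0.002,0,0],
  [0,0,0,0],
])

```text
clock: 11.75
eef_pos: [0.6632, -0.0485, 0.0842]
tool_rot: [0.712, 0.623, 0.204, 0.253]
ft_force: [-22.1, 3.9, -15.6]
grip_width: 0.0266
```

```bash
python3 st.py; python3 stf.py
```

```text
11.75 j [-0.034  0.346 -0.551  0.016 -0.086  1.641] p [ 0.6632 -0.0485  0.0842] w 0.0266 F [-22.1   3.9 -15.6]
x [ 0.1418  0.9896 -0.0251]
y [ 0.7831 -0.0967  0.6144]
z [ 0.6055 -0.1068 -0.7886]
lean deg 37.94 az -10.0 x elev -1.44 x yaw 81.84
F tool [  1.1 -27.2  -1.5] off (x,y,z tool) [ 0.0001  0.0166 -0.0033]
rack frame: up 0.0167 n 0.0027 y 0.0002  F up/n/y [-27.2   2.5   1.1]
```

Emit:
send_rows([
  [0,0.0005,-0.002,0],
  [0,0.0005,-0.002,0],
  [0,0,-0.002,0],
  [0,0,0,0],
])

```text
clock: 12.15
eef_pos: [0.6643, -0.0486, 0.093]
tool_rot: [0.711, 0.621, 0.207, 0.256]
ft_force: [-14.6, 1.2, -16.3]
grip_width: 0.0267
```

```bash
python3 stf.py
```

```text
F tool [ -0.5 -21.6   3.7] off (x,y,z tool) [-0.      0.0227 -0.0094]
rack frame: up 0.023 n 0.0087 y 0.0003  F up/n/y [-21.7  -3.1  -0.7]
```

Emit:
send_rows([
  [0,0,-0.004,0],
  [0,-0.001,-0.004,0],
  [0,-0.001,-0.004,0],
  [0,-0.001,-0.004,0],
  [0,0,0,0],
])

```text
clock: 12.65
eef_pos: [0.6629, -0.0473, 0.1158]
tool_rot: [0.708, 0.617, 0.216, 0.266]
ft_force: [-6.2, 0.8, -2.2]
grip_width: 0.0262
```

```bash
python3 stf.py
```

```text
F tool [-0.1 -6.2 -2.3] off (x,y,z tool) [ 0.0006  0.0359 -0.0272]
rack frame: up 0.0359 n 0.0272 y 0.0014  F up/n/y [-6.2  2.3  0. ]
```

Emit:
send_rows([
  [0,-0.003,-0.006,0],
  [0,-0.005,-0.01,0],
  [0,-0.005,-0.015,0],
  [0,-0.005,-0.02,0],
  [0,-0.005,-0.025,0],
  [0,-0.005,-0.025,0],
  [0,0,-0.025,0],
  [0,0,0,0],
])

```text
clock: 13.45
eef_pos: [0.5649, -0.0306, 0.2008]
tool_rot: [0.707, 0.616, 0.221, 0.27]
ft_force: [1.0, -0.6, -2.6]
grip_width: 0.0264
```

```bash
python3 st.py; python3 stf.py; python3 -c "
from h import *
o=monitor.get_obs()
p,d=cams.camera('side'); np.savez('s5.npz',p=p,d=d); cv2.imwrite('pics/s5.png',p)"
```

```text
13.45 j [ 0.007 -0.033 -0.669  0.23  -0.115  1.673] p [ 0.5649 -0.0306  0.2008] w 0.0264 F [ 1.  -0.6 -2.6]
x [ 0.1445  0.9893 -0.0203]
y [ 0.7508 -0.0962  0.6535]
z [ 0.6446 -0.1097 -0.7566]
lean deg 40.83 az -9.7 x elev -1.16 x yaw 81.69
F tool [-0.4 -0.9  2.7] off (x,y,z tool) [ 0.0013  0.0163 -0.156 ]
rack frame: up 0.0142 n 0.1562 y 0.0055  F up/n/y [-0.8 -2.7 -0.4]
```

View pics/s5.png

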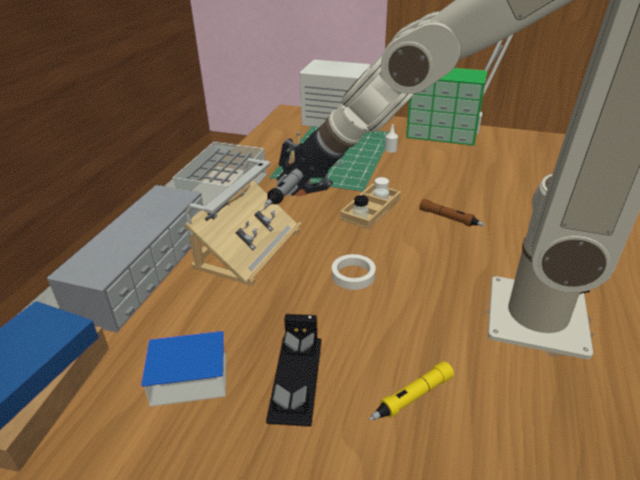

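```bash
python3 -c "
from h import *
print(togo([.38,-.062,.17]).round(4)); q=R.from_quat(monitor.get_obs()['tool_rot']).as_matrix()
print((q.T@(np.array([.26,-.044,.09])-np.array([.38,-.062,.17]))).round(4))
S=np.load('scene0.npz');ws=cloud('scene',S['d'])
for u,v in((366,186),(425,199),(180,215),(167,255),(150,290),(225,290),(247,170),(318,185),(285,188)): print((u,v),ws[v,u].round(3))"
```

```text
[-0.0572 -0.1556 -0.0934]
[ 0.0021 -0.1441 -0.0186]
(366, 186) [0.182 0.208 0.028]
(425, 199) [0.273 0.347 0.019]
(180, 215) [ 0.162 -0.302  0.032]
(167, 255) [ 0.295 -0.343  0.025]
(150, 290) [ 0.427 -0.377  0.057]
(225, 290) [ 0.446 -0.223  0.025]
(247, 170) [-0.036 -0.097 -0.001]
(318, 185) [ 0.1    0.09  -0.001]
(285, 188) [ 0.1   -0.008  0.01 ]
```

Emit:
send_rows([
  [-0.0114,-0.0311,-0.0187,0],
  [-0.0114,-0.0311,-0.0187,0],
  [-0.0114,-0.0311,-0.0187,0],
  [-0.0114,-0.0311,-0.0187,0],
  [-0.0114,-0.0311,-0.0187,0],
  [0.0005,-0.036,-0.0046,0],
  [0.0005,-0.036,-0.0046,0],
  [0.0005,-0.036,-0.0046,0],
  [0.0005,-0.036,-0.0046,0],
])

```text
clock: 14.4
eef_pos: [0.2728, -0.0462, 0.1575]
tool_rot: [0.715, 0.623, 0.2, 0.247]
ft_force: [0.6, -0.0, -1.3]
grip_width: 0.0263
```

```bash
python3 st.py
```

```text
14.4 j [-0.159 -0.763 -1.086  0.602 -0.008  1.547] p [ 0.2728 -0.0462  0.1575] w 0.0263 F [ 0.6 -0.  -1.3]
x [ 0.1444  0.9893 -0.0206]
y [ 0.7917 -0.103   0.6022]
z [ 0.5936 -0.1033 -0.7981]
lean deg 37.05 az -9.9 x elev -1.18 x yaw 81.69
```

Emit:
send_rows([
  [0,-0.03,0,0],
  [0,-0.03,0,0],
  [0,-0.03,0,0],
  [0,-0.03,0,0],
])

```text
clock: 14.8
eef_pos: [0.1817, -0.0398, 0.1395]
tool_rot: [0.716, 0.638, 0.175, 0.224]
ft_force: [0.3, -0.8, -3.1]
grip_width: 0.0264
```

```bash
python3 st.py
```

```text
14.8 j [-0.492 -1.032 -1.088  0.96   0.168  1.243] p [ 0.1817 -0.0398  0.1395] w 0.0264 F [ 0.3 -0.8 -3.1]
x [ 0.1257  0.9914 -0.0352]
y [ 0.8342 -0.0864  0.5446]
z [ 0.5369 -0.0978 -0.8379]
lean deg 33.08 az -10.3 x elev -2.02 x yaw 82.77
```

Emit:
send_rows([
  [0,0.01,0.03,0],
  [0,0,0.03,0],
  [0,0,0.03,0],
])

```text
clock: 15.1
eef_pos: [0.2412, -0.0587, 0.1312]
tool_rot: [0.726, 0.635, 0.164, 0.209]
ft_force: [-0.0, 0.4, -1.1]
grip_width: 0.0262
```

```bash
python3 st.py
```

```text
15.1 j [-0.325 -0.725 -1.086  0.677  0.071  1.399] p [ 0.2412 -0.0587  0.1312] w 0.0262 F [-0.   0.4 -1.1]
x [ 0.141   0.9896 -0.0272]
y [ 0.8528 -0.1074  0.5111]
z [ 0.5029 -0.0952 -0.8591]
lean deg 30.78 az -10.7 x elev -1.56 x yaw 81.89
```

Emit:
send_rows([
  [0.002,-0.015,0.026,0],
  [0.002,-0.015,0.026,0],
  [0.002,-0.015,0.026,0],
  [0.002,-0.015,0.026,0],
])

```text
clock: 15.5
eef_pos: [0.2645, -0.0619, 0.1015]
tool_rot: [0.729, 0.645, 0.145, 0.177]
ft_force: [-0.6, 0.0, -2.0]
grip_width: 0.0265
```

```bash
python3 st.py
```

```text
15.5 j [-0.3   -0.506 -1.086  0.534  0.063  1.407] p [ 0.2645 -0.0619  0.1015] w 0.0265 F [-0.6  0.  -2. ]
x [ 0.1249  0.992  -0.0166]
y [ 0.8897 -0.1046  0.4445]
z [ 0.4392 -0.0703 -0.8956]
lean deg 26.41 az -9.1 x elev -0.95 x yaw 82.83
```

Emit:
send_rows([
  [0,-0.028,0.015,0],
  [0,-0.028,0.015,0],
  [0,-0.028,0.015,0],
  [0,-0.028,0.015,0],
])

```text
clock: 15.9
eef_pos: [0.2162, -0.0729, 0.0926]
tool_rot: [0.733, 0.652, 0.129, 0.144]
ft_force: [-0.3, -0.5, -1.7]
grip_width: 0.0264
```

```bash
python3 st.py
```

```text
15.9 j [-0.529 -0.552 -1.086  0.677  0.153  1.185] p [ 0.2162 -0.0729  0.0926] w 0.0264 F [-0.3 -0.5 -1.7]
x [1.155e-01 9.933e-01 1.000e-04]
y [ 0.9191 -0.1069  0.3793]
z [ 0.3768 -0.0437 -0.9253]
lean deg 22.29 az -6.6 x elev 0.0 x yaw 83.37
```

Emit:
send_rows([
  [0.01,0.005,0.028,0],
  [0.01,0.005,0.028,0],
  [0.01,-0.012,0.028,0],
  [0,-0.012,0.028,0],
])

```text
clock: 16.3
eef_pos: [0.2837, -0.0587, 0.0408]
tool_rot: [0.736, 0.657, 0.114, 0.12]
ft_force: [0.4, -0.4, -2.1]
grip_width: 0.0269
```

```bash
python3 st.py
```

```text
16.3 j [-0.266 -0.184 -1.085  0.342  0.059  1.428] p [ 0.2837 -0.0587  0.0408] w 0.0269 F [ 0.4 -0.4 -2.1]
x [0.1114 0.9937 0.0098]
y [ 0.939  -0.1085  0.3264]
z [ 0.3254 -0.0271 -0.9452]
lean deg 19.06 az -4.8 x elev 0.56 x yaw 83.6
```

Emit:
send_rows([
  [0.002,-0.028,-0.004,0],
  [0.002,-0.028,-0.004,0],
  [0.002,-0.028,-0.004,0],
  [0.002,-0.028,-0.004,0],
])

```text
clock: 16.7
eef_pos: [0.1995, -0.0498, 0.0738]
tool_rot: [0.738, 0.659, 0.101, 0.099]
ft_force: [0.0, -1.1, -1.1]
grip_width: 0.0261
```

```bash
python3 st.py
```

```text
16.7 j [-0.378 -0.489 -1.085  0.706  0.091  1.317] p [ 0.1995 -0.0498  0.0738] w 0.0261 F [ 0.  -1.1 -1.1]
x [0.1099 0.9938 0.0178]
y [ 0.9539 -0.1105  0.279 ]
z [ 0.2793 -0.0136 -0.9601]
lean deg 16.24 az -2.8 x elev 1.02 x yaw 83.69
```

Emit:
send_rows([
  [0,0.01,0.028,0],
  [0,0.01,0.028,0],
  [0,0,0.028,0],
  [0,-0.028,0.005,0],
  [0,-0.028,0,0],
  [0,-0.028,0,0],
])

```text
clock: 17.3
eef_pos: [0.2095, -0.0653, 0.0411]
tool_rot: [0.741, 0.664, 0.083, 0.067]
ft_force: [-0.2, -1.0, -2.3]
grip_width: 0.0263
```

```bash
python3 st.py
```

```text
17.3 j [-0.442 -0.275 -1.085  0.572  0.101  1.248] p [ 0.2095 -0.0653  0.0411] w 0.0263 F [-0.2 -1.  -2.3]
x [0.1057 0.9938 0.0341]
y [ 0.9717 -0.1105  0.209 ]
z [ 0.2114  0.0111 -0.9773]
lean deg 12.22 az 3.0 x elev 1.95 x yaw 83.93
```

Emit:
send_rows([
  [0,0.01,-0.04,-0.85],
  [0,0.01,-0.04,-0.85],
  [0,0.01,-0.04,-0.85],
  [0,0.01,-0.04,-0.85],
])

```text
clock: 17.7
eef_pos: [0.2149, -0.0667, 0.2082]
tool_rot: [0.617, 0.78, 0.071, 0.082]
ft_force: [1.4, -0.8, -2.3]
grip_width: 0.0261
```

```bash
python3 st.py;  python3 -c "
from h import *
print(togo([.33,.18,.30]).round(4))"
```

```text
17.7 j [-0.434 -0.509 -0.703  1.183  0.099  0.914] p [ 0.2149 -0.0667  0.2082] w 0.0261 F [ 1.4 -0.8 -2.3]
x [-0.2257  0.9733 -0.0411]
y [0.9501 0.2293 0.2117]
z [ 0.2155  0.0088 -0.9765]
lean deg 12.45 az 2.3 x elev -2.35 x yaw 103.06
[ 0.2104  0.1854 -0.0627]
```

Emit:
send_rows([
  [0.035,0.031,-0.0105,0],
  [0.035,0.031,-0.0105,0],
  [0.035,0.031,-0.0105,0],
  [0.035,0.031,-0.0105,0],
  [0.035,0.031,-0.0105,0],
  [0.035,0.031,-0.0105,0],
  [0,0,0,0],
])

```text
clock: 18.4
eef_pos: [0.326, 0.1629, 0.2918]
tool_rot: [0.615, 0.781, 0.073, 0.08]
ft_force: [-0.3, -0.9, -2.5]
grip_width: 0.0262
```

```bash
python3 st.py;  python3 -c "
from h import *
o=monitor.get_obs()
p,d=cams.camera('wrist'); np.savez('w6.npz',p=p,d=d,T=wristT(o)); cv2.imwrite('pics/w6.png',p)
p,d=cams.camera('side'); np.savez('s6.npz',p=p,d=d); cv2.imwrite('pics/s6.png',p)"
```

```text
18.4 j [ 0.545 -0.214 -0.324  1.266 -0.098  1.87 ] p [0.326  0.1629 0.2918] w 0.0262 F [-0.3 -0.9 -2.5]
x [-0.2302  0.9725 -0.0346]
y [0.9491 0.2323 0.2127]
z [ 0.2149  0.0161 -0.9765]
lean deg 12.44 az 4.3 x elev -1.98 x yaw 103.32
```

View pics/w6.png

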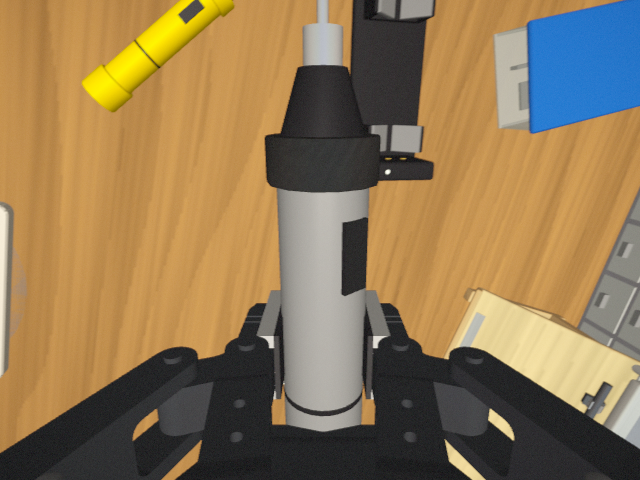

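View pics/s6.png

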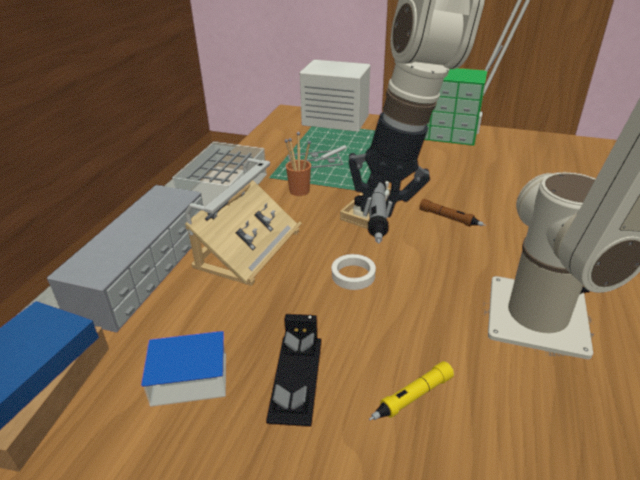

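Emit:
send_rows([
  [0.032,-0.015,-0.005,0],
  [0.032,-0.015,-0.005,0],
  [0.032,-0.015,-0.005,0],
  [0,0,0,0],
])

```text
clock: 18.9
eef_pos: [0.2526, 0.2414, 0.2912]
tool_rot: [0.616, 0.781, 0.07, 0.079]
ft_force: [1.4, -1.0, -2.2]
grip_width: 0.0266
```

```bash
python3 st.py;  python3 - <<'E'
from fit import *
o=monitor.get_obs()
p,d=cams.camera('wrist'); T=wristT(o); np.savez('w7.npz',p=p,d=d,T=T); cv2.imwrite('pics/w7.png',p)
q=R.from_quat(o['tool_rot']).as_matrix()
w=cloud("wrist",d,T)
b=w[195:330,285:365].reshape(-1,3); g=o['eef_pos']-.019*q[:,2]
h=(b-g)@q[:,2]; print(np.nanpercentile(h,[1,50,99])); b=b[(h<.0)&(h>-.03)]
a,dd,rms=cyl(b,q[:,0]); dl=q.T@dd; al=q.T@(a-o['eef_pos'])
print("axis dir in tool",dl,"at x=0:",al-dl*al[0]/dl[0],"rms",rms,len(b)); print("world dir",dd,"yaw",np.degrees(np.arctan2(dd[1],dd[0])),"elev",np.degrees(np.arcsin(dd[2])))
E
```

```text
18.9 j [ 0.898 -0.205 -0.316  1.318 -0.156  2.223] p [0.2526 0.2414 0.2912] w 0.0266 F [ 1.4 -1.  -2.2]
x [-0.2286  0.9728 -0.0364]
y [0.9508 0.2312 0.2061]
z [ 0.2089  0.0125 -0.9779]
lean deg 12.08 az 3.4 x elev -2.09 x yaw 103.23
[-0.01806071 -0.01570903 -0.0088873 ]
axis dir in tool [ 0.9994781   0.00637818 -0.03166789] at x=0: [ 0.          0.00072355 -0.02102692] rms 0.0005863486570310189 10758
world dir [-0.22906095  0.97340336 -0.00412116] yaw 103.24190679646648 elev -0.23612580588462836
```

View pics/w7.png

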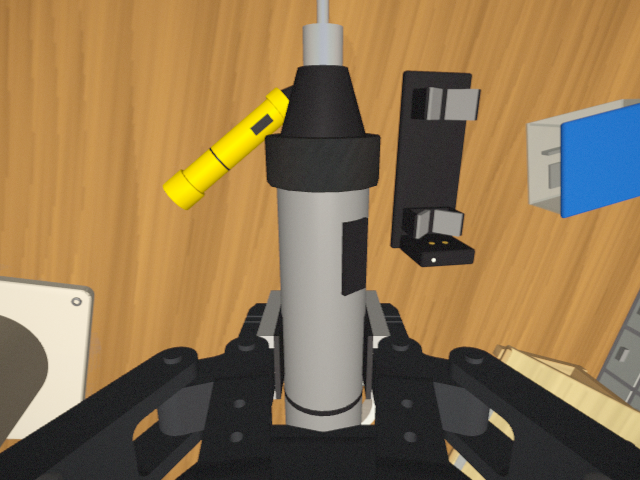

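```bash
python3 - <<'E'
from h import *
W=np.load("w7.npz");w=cloud("wrist",W["d"],W["T"]);p=W["p"]
T=W["T"]
roi=np.zeros((480,640),bool);roi[60:275,385:485]=1
z=w[...,2]; v=p.max(2)
def rep(nm,m):
    q=w[m]; r=cv2.minAreaRect((q[:,:2]*1000).astype(np.float32)); print(nm,len(q),np.round(r[0],1),np.round(r[1],1),round(r[2],2),"z",np.median(q[:,2]).round(4))
    return q
b=rep("base",roi&(v<70)&(z>.004)&(z<.016))
t=rep("blocktop",roi&(z>.067)&(z<.078))
a=rep("all>0.004",roi&(z>.004))
# in dock frame estimate
yaw=np.radians(103.2);ux=np.array([np.cos(yaw),np.sin(yaw)]);uy=np.array([-ux[1],ux[0]])
# long-edge regression of base: per-bin extremes along ux
q=b[:,:2]; s=q@ux;l=q@uy
bins=np.linspace(s.min()+.01,s.max()-.01,14);hi=[];lo=[];c=[]
for i in range(13):
    k=(s>bins[i])&(s<bins[i+1]); 
    if k.sum()>20: hi.append(np.percentile(l[k],99));lo.append(np.percentile(l[k],1));c.append((bins[i]+bins[i+1])/2)
print("lo edge slope",np.polyfit(c,lo,1),"hi",np.polyfit(c,hi,1)); print(np.round(hi,4),np.round(lo,4)); print("s range",np.percentile(s,[.3,99.7]))
# saddles grey points
sd=roi&(v>85)&(z>.012)&(z<.06); q=w[sd]; s2=q[:,:2]@ux;l2=q[:,:2]@uy; print("saddles s",np.histogram(s2,20)); 
ss=t[:,:2]@ux; ll=t[:,:2]@uy; print("block top s",np.percentile(ss,[1,99]),"l",np.percentile(ll,[1,99]))
cv2.imwrite("pics/w7c.png",cv2.resize(p[60:275,380:490],None,fx=2.7,fy=2.7,interpolation=cv2.INTER_CUBIC))
E
```

```text
base 7505 [426.2 297.9] [ 78.1 193.8] 12.55 z 0.0103
blocktop 899 [445.7 212. ] [61.9 18.4] 13.02 z 0.072
all>0.004 13301 [426.3 298.3] [ 78.9 195.7] 12.59 z 0.0112
lo edge slope [-0.06148784 -0.4963134 ] hi [-0.00992595 -0.44280039]
[-0.4437 -0.4438 -0.4441 -0.4444 -0.4447 -0.4448 -0.4448 -0.4451 -0.4449
 -0.4453 -0.4451 -0.4453 -0.4453] [-0.4965 -0.4538 -0.5194 -0.5203 -0.5201 -0.5203 -0.5202 -0.5205 -0.5207
 -0.5205 -0.5176 -0.4554 -0.5211]
s range [0.09965887 0.2891938 ]
saddles s (array([ 10,  51, 130, 306, 316, 198,   0,   0,   0,   0,   0,   0,   0,
         0,   0,   0, 153, 399, 409, 412]), array([0.09602845, 0.10486679, 0.11370513, 0.12254347, 0.13138182,
       0.14022016, 0.1490585 , 0.15789684, 0.16673519, 0.17557353,
       0.18441187, 0.19325021, 0.20208856, 0.2109269 , 0.21976524,
       0.22860358, 0.23744193, 0.24628027, 0.25511861, 0.26395696,
       0.2727953 ]))
block top s [0.09601752 0.11324276] l [-0.5115905  -0.45175967]
```

View pics/w7c.png

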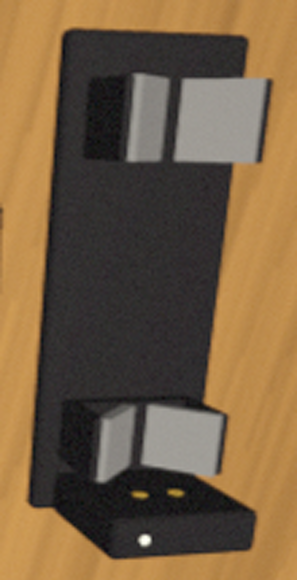

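```bash
python3 - <<'E'
from h import *
yaw=np.radians(102.6);ux=np.array([np.cos(yaw),np.sin(yaw)]);uy=np.array([-ux[1],ux[0]])
def go(nm,n,P,T,roi):
    w=cloud(n,P["d"],T); v=P["p"].max(2); z=w[...,2]
    m=np.zeros((480,640),bool);m[roi[0]:roi[1],roi[2]:roi[3]]=1
    m&=(v>85)&(z>.016)&(z<.05); q=w[m]; s=q[:,:2]@ux;l=q[:,:2]@uy
    for k,(a,b) in dict(tail=(.115,.155),nose=(.235,.28)).items():
        kk=(s>a)&(s<b); L=l[kk];Z=q[kk,2]
        fits=[]
        for sg in(1,-1):
            # wall: z = z0 + sg*tan*(l-l0)
            sel=(sg*(L+.482)>.004)&(sg*(L+.482)<.028)
            if sel.sum()<30: continue
            f=np.polyfit(L[sel],Z[sel],1)
            for _ in range(3):
                r=Z[sel]-np.polyval(f,L[sel]); g=abs(r)<.002; f=np.polyfit(L[sel][g],Z[sel][g],1)
            fits.append(f); 
        if len(fits)==2:
            l0=(fits[1][1]-fits[0][1])/(fits[0][0]-fits[1][0]); z0=np.polyval(fits[0],l0)
            # bisector at symmetric: axis where dist=17 to both
            A=np.array([[fits[0][0],-1],[fits[1][0],-1]]); nn=np.linalg.norm(A,axis=1)
            sol=np.linalg.solve(A,[-fits[0][1]-.017*nn[0],-fits[1][1]-.017*nn[1]])
            print(nm,k,"slopes",np.round([fits[0][0],fits[1][0]],3),"apex l",l0.round(4),"z",z0.round(4),"axis l,z",sol.round(4),"s rng",np.percentile(s[kk],[1,99]).round(4))
W=np.load("w7.npz");go("w7","wrist",W,W["T"],(60,275,385,485))
S=np.load("side0.npz");go("side","side",S,cams.camera_info("side")["T"],(305,435,250,340))
# block face from w7: dark pts z .02-.065 in s<.13
for n,P,T in(("wrist",W,W["T"]),("side",S,None)):
    w=cloud(n,P["d"],T).reshape(-1,3); s=w[:,:2]@ux;l=w[:,:2]@uy
    k=(abs(l+.482)<.025)&(s>.08)&(s<.13)&(w[:,2]>.055)&(w[:,2]<.066); print(n,"face s",k.sum(),np.percentile(s[k],[5,50,95]).round(4))
    k=(abs(l+.482)<.025)&(s>.08)&(s<.13)&(w[:,2]>.068)&(w[:,2]<.078); print(n,"top s",k.sum(),np.percentile(s[k],[2,98]).round(4))
E
```

```text
w7 tail slopes [ 0.949 -0.956] apex l -0.4816 z 0.0228 axis l,z [-0.4815  0.0462] s rng [0.1179 0.15  ]
w7 nose slopes [ 0.955 -0.989] apex l -0.4817 z 0.0226 axis l,z [-0.4815  0.0463] s rng [0.2483 0.2773]
side tail slopes [ 0.943 -0.947] apex l -0.4814 z 0.0206 axis l,z [-0.4814  0.044 ] s rng [0.1196 0.1529]
side nose slopes [ 0.994 -0.956] apex l -0.481 z 0.0204 axis l,z [-0.4812  0.0441] s rng [0.2503 0.2796]
wrist face s 156 [0.1174 0.1179 0.1183]
wrist top s 699 [0.1013 0.1181]
side face s 111 [0.1176 0.1198 0.1215]
side top s 172 [0.104  0.1212]
```

```bash
python3 - <<'E'
from h import *
W=np.load("w7.npz");T=W["T"];p=W["p"].max(2).astype(float);K=cams.camera_info("wrist")["intrinsics"]
M=cams.camera_info("wrist")["mount"]
d=np.array([.99948,.00638,-.03167]);A=np.array([0,.00072,-.02103])
c=p[176:205,315:335].mean(1); print([int(x) for x in c])
v=M[:3,3]-A; v-=v@d*d; v/=np.linalg.norm(v)
def s_at(u,vv,r):
    dd=M[:3,:3]@np.array([(u-K[0,2])/K[0,0],-(vv-K[1,2])/K[1,1],-1.]);o=M[:3,3]; t=((A+r*v-o)@v)/(dd@v); return (o+t*dd-A)@d
for vv in (186,188,190,192): print(vv,s_at(323,vv,.014),s_at(323,vv,.017))
c=p[395:420,315:330].mean(1); print([int(x) for x in c])
c=p[10:35,316:330].mean(1); print([int(x) for x in c]); 
w=cloud("wrist",W["d"],T)
o_R=T[:3,:3]@M[:3,:3].T
tcp=T[:3,3]-o_R@M[:3,3]
def loc(u,vv): return o_R.T@(w[vv,u]-tcp)
print("collar pts",loc(323,150),loc(323,183),loc(323,195), "collar front",loc(323,136),loc(323,140))
E
```

```text
[54, 54, 53, 54, 53, 54, 54, 54, 54, 54, 53, 53, 54, 53, 55, 54, 134, 182, 185, 185, 185, 185, 185, 185, 185, 185, 185, 185, 184]
186 0.05436121541905334 0.05490907931103717
188 0.05382170338910138 0.054384866712563096
190 0.05328050043994811 0.053859011145815636
192 0.052737598609689344 0.05333150487467351
[173, 173, 173, 173, 173, 173, 173, 173, 173, 173, 173, 173, 172, 173, 172, 143, 65, 45, 46, 46, 54, 160, 171, 171, 171]
[175, 175, 175, 175, 175, 175, 175, 174, 175, 175, 176, 176, 176, 182, 187, 187, 187, 187, 187, 188, 188, 188, 187, 188, 188]
collar pts [ 0.06341392  0.00075528 -0.03860497] [ 0.05495456  0.00075631 -0.03857601] [ 0.05157692  0.00075589 -0.03739294] collar front [ 0.0667795   0.00075215 -0.03482153] [ 0.06590173  0.00075498 -0.03861641]
```

```bash
python3 -c "
from h import *
print(togo([.4293,.3037,.12]).round(4))"
```

```text
[0.0286 0.1464 0.205 ]
```

Emit:
send_rows([
  [0.004,0.02,0.02,0.11],
  [0.004,0.021,0.03,0],
  [0.004,0.021,0.031,0],
  [0.004,0.021,0.031,0],
  [0.004,0.021,0.031,0],
  [0.004,0.021,0.031,0],
  [0.004,0.021,0.031,0],
  [0,0,0,0],
  [0,0,0,0],
])

```text
clock: 19.85
eef_pos: [0.431, 0.2983, 0.1193]
tool_rot: [0.624, 0.775, 0.068, 0.079]
ft_force: [-0.3, -0.6, -2.0]
grip_width: 0.0265
```

```bash
python3 st.py; python3 - <<'E'
from fit import *
o=monitor.get_obs()
p,d=cams.camera('wrist'); T=wristT(o); np.savez('w8.npz',p=p,d=d,T=T); cv2.imwrite('pics/w8.png',p)
q=R.from_quat(o['tool_rot']).as_matrix()
w=cloud("wrist",d,T)
b=w[195:330,285:365].reshape(-1,3); g=o['eef_pos']-.019*q[:,2]
h=(b-g)@q[:,2]; b=b[(h<.0)&(h>-.03)]
a,dd,rms=cyl(b,q[:,0]); dl=q.T@dd; al=q.T@(a-o['eef_pos'])
print("at x=0:",al-dl*al[0]/dl[0],"rms",rms); print("yaw",np.degrees(np.arctan2(dd[1],dd[0])),"elev",np.degrees(np.arcsin(dd[2])))
yaw=np.radians(102.6);ux=np.array([np.cos(yaw),np.sin(yaw),0]);uy=np.array([-ux[1],ux[0],0])
c=o['eef_pos']+q@(al-dl*al[0]/dl[0]-.0005*dl); home=np.array([.4272,.2963,.046]); print("centre in dock",[(c-home)@ux,(c-home)@uy,c[2]-.046])
print(togo([.4293,.3037,.0253]).round(4))
E
```

```text
19.85 j [ 0.677  0.247 -0.318  0.837 -0.125  2.023] p [0.431  0.2983 0.1193] w 0.0265 F [-0.3 -0.6 -2. ]
x [-0.2093  0.9771 -0.0371]
y [0.9556 0.2125 0.2042]
z [ 0.2074  0.0073 -0.9782]
lean deg 11.98 az 2.0 x elev -2.13 x yaw 102.09
at x=0: [ 0.          0.0007229  -0.02099744] rms 0.0005931498148560997
yaw 102.09899547411497 elev -0.29681475480040687
centre in dock [np.float64(0.0013763538917909571), np.float64(-0.0005722731822242232), np.float64(0.09400159097488343)]
[ 0.0084 -0.0202  0.0928]
```

Emit:
send_rows([
  [0.0012,-0.003,0.015,0],
  [0.0012,-0.003,0.015,0],
  [0.0012,-0.003,0.015,0],
  [0.0012,-0.003,0.015,0],
  [0.001,-0.0022,0.01,0],
  [0,0,0,0],
  [0,0,0,0],
])

```text
clock: 20.6
eef_pos: [0.4309, 0.3046, 0.0501]
tool_rot: [0.622, 0.776, 0.071, 0.079]
ft_force: [0.7, 0.4, -1.8]
grip_width: 0.0264
```

```bash
cat > ctr.py <<'E'
from h import *
o=monitor.get_obs();q=R.from_quat(o['tool_rot']).as_matrix()
yaw=np.radians(102.6);ux=np.array([np.cos(yaw),np.sin(yaw),0]);uy=np.array([-ux[1],ux[0],0])
c=o['eef_pos']+q@np.array([-.0005,.0007,-.021]);home=np.array([.4272,.2963,.046])
ax=q@np.array([.99948,.00638,-.03167])
print(round(o['clock'],2),"centre in dock",((c-home)@ux).round(4),((c-home)@uy).round(4),(c[2]-.046).round(4),"yaw",np.degrees(np.arctan2(ax[1],ax[0])).round(2),"elev",np.degrees(np.arcsin(ax[2])).round(2),"F dock",(o['ft_force']@np.array([ux,uy,[0,0,1]]).T).round(1),"w",o['grip_width'].round(4))
print("togo",togo(o['eef_pos']+home+np.array([ux[0]*.007,ux[1]*.007,0])-c).round(4))
E
python3 ctr.py
```

```text
Traceback (most recent call last):
  File "ctr.py", line 6, in <module>
    print(round(o['clock'],2),"centre in dock",((c-home)@ux).round(4),((c-home)@uy).round(4),(c[2]-.046).round(4),"yaw",np.degrees(np.arctan2(ax[1],ax[0])).round(2),"elev",np.degrees(np.arcsin(ax[2])).round(2),"F dock",(o['ft_force']@np.array([ux,uy,[0,0,1]]).T).round(1),"w",o['grip_width'].round(4))
                                                                                                                                                                                                                                                                                    ^^^^^^^^^^^^^^^^^^^^^
AttributeError: 'float' object has no attribute 'round'
```

```bash
sed -i "s/o\['grip_width'\].round(4)/round(o['grip_width'],4)/" ctr.py; python3 ctr.py; python3 -c "
from h import *
p,d=cams.camera('side'); cv2.imwrite('pics/s9.png',cv2.resize(p[250:440,220:410],None,fx=3.1,fy=3.1,interpolation=cv2.INTER_CUBIC))"
```

```text
20.6 centre in dock 0.0075 -0.0017 0.0248 yaw 102.33 elev -0.14 F dock [ 0.2 -0.8 -1.8] w 0.0264
togo [ 0.0004 -0.0069  0.0239]
```

View pics/s9.png

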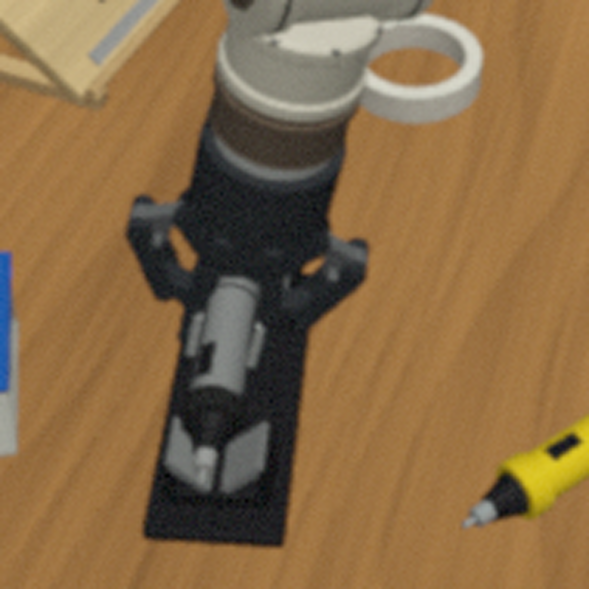

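Emit:
send_rows([
  [0,-0.0018,0.006,0],
  [0,-0.0018,0.006,0],
  [0,-0.0018,0.005,0],
  [0,-0.0012,0.004,0],
  [0,0,0,0],
  [0,0,0,0],
])

```text
clock: 21.25
eef_pos: [0.4291, 0.3034, 0.0272]
tool_rot: [0.622, 0.776, 0.07, 0.079]
ft_force: [0.6, 0.7, -1.8]
grip_width: 0.026
```

```bash
python3 ctr.py
```

```text
21.25 centre in dock 0.0068 0.0002 0.0019 yaw 102.31 elev -0.17 F dock [ 0.5 -0.8 -1.8] w 0.026
togo [ 0.0003 -0.0002  0.0019]
```

Emit:
send_rows([
  [0,0,0.001,0],
  [0,0,0.001,0],
  [0,0,0,0],
  [0,0,0,0],
])

```text
clock: 21.65
eef_pos: [0.43, 0.3038, 0.0259]
tool_rot: [0.622, 0.775, 0.071, 0.079]
ft_force: [1.5, 0.2, 4.0]
grip_width: 0.0263
```

```bash
python3 ctr.py
```

```text
21.65 centre in dock 0.007 -0.0006 0.0006 yaw 102.32 elev -0.13 F dock [-0.1 -1.5  4. ] w 0.0263
togo [ 0.0001 -0.0007  0.0005]
```

Emit:
send_rows([
  [-0.0015,0,0,0],
  [-0.0015,0,0,0],
  [-0.0015,0,0,0],
  [-0.001,0,0,0],
  [0,0,0,0],
])

```text
clock: 22.15
eef_pos: [0.4311, 0.2986, 0.0259]
tool_rot: [0.622, 0.776, 0.071, 0.079]
ft_force: [2.1, 4.2, 2.8]
grip_width: 0.0259
```

```bash
python3 ctr.py
```

```text
22.15 centre in dock 0.0016 -0.0006 0.0006 yaw 102.34 elev -0.1 F dock [ 3.6 -2.9  2.8] w 0.0259
togo [ 0.0054 -0.0007  0.0003]
```

Emit:
send_rows([
  [-0.001,0,0,0],
  [-0.001,0,0,0],
  [-0.001,0,0,0],
  [0,0,0,0],
])

```text
clock: 22.55
eef_pos: [0.4314, 0.2972, 0.0259]
tool_rot: [0.622, 0.776, 0.072, 0.078]
ft_force: [2.2, 8.7, 0.9]
grip_width: 0.0264
```

```bash
python3 ctr.py
```

```text
22.55 centre in dock 0.0001 -0.0006 0.0006 yaw 102.42 elev 0.08 F dock [ 8.  -4.1  0.9] w 0.0264
togo [ 0.0069 -0.0007  0.0003]
```

Emit:
send_rows([
  [-0.001,0,0,0],
  [-0.001,0,0,0],
  [-0.001,0,0,0],
  [0,0,0,0],
])

```text
clock: 22.95
eef_pos: [0.4313, 0.2972, 0.0261]
tool_rot: [0.621, 0.777, 0.074, 0.075]
ft_force: [-1.2, 15.8, -1.8]
grip_width: 0.026
```

```bash
python3 ctr.py
```

```text
22.95 centre in dock 0.0 -0.0005 0.0008 yaw 102.59 elev 0.42 F dock [15.7 -2.3 -1.8] w 0.026
togo [ 0.007  -0.0006  0.0005]
```

Emit:
send_rows([
  [0.0015,0,0,0],
  [0.0015,0,0,0],
  [0,0,0,0],
])

```text
clock: 23.25
eef_pos: [0.4313, 0.2972, 0.026]
tool_rot: [0.622, 0.776, 0.072, 0.078]
ft_force: [1.7, 7.2, 2.2]
grip_width: 0.0266
```

Emit:
send_rows([
  [0,0,0,0],
  [0,0,0,0],
  [0,0,0,0],
  [0,0,0,0],
  [0,0,0,0],
], claw=0.3)

```text
clock: 23.75
eef_pos: [0.4306, 0.2944, 0.0251]
tool_rot: [0.622, 0.776, 0.07, 0.079]
ft_force: [0.0, -0.2, 0.4]
grip_width: 0.0554
```

```bash
python3 ctr.py
```

```text
23.75 centre in dock -0.0023 0.0008 -0.0002 yaw 102.32 elev -0.22 F dock [-0.2  0.   0.4] w 0.0554
togo [ 0.0093  0.0008 -0.0004]
```

Emit:
send_rows([
  [0,0,-0.008,0],
  [0,0,-0.012,0],
  [0,0,-0.02,0],
  [0,0,-0.025,0],
  [0,0,-0.025,0],
  [0,0,-0.025,0],
  [0,0,-0.025,0],
  [0,0,-0.025,0],
  [0,0,0,0],
])

```text
clock: 24.65
eef_pos: [0.3977, 0.2949, 0.192]
tool_rot: [0.622, 0.775, 0.075, 0.08]
ft_force: [0.8, 0.3, -0.1]
grip_width: 0.0555
```

```bash
python3 - <<'E'
from fit import *
o=monitor.get_obs(); print(o['clock'],o['eef_pos'],o['ft_force'].round(1) if hasattr(o['ft_force'],'round') else o['ft_force'])
p,d=cams.camera('wrist'); T=wristT(o); np.savez('w10.npz',p=p,d=d,T=T); cv2.imwrite('pics/w10.png',p)
p,d=cams.camera('side'); np.savez('s10.npz',p=p,d=d); cv2.imwrite('pics/s10.png',p)
p,d=cams.camera('scene'); np.savez('c10.npz',p=p,d=d); cv2.imwrite('pics/c10.png',p)
E
```

```text
24.65 [0.39771897 0.29494647 0.19195894] [ 0.8  0.3 -0.1]
```

View pics/w10.png

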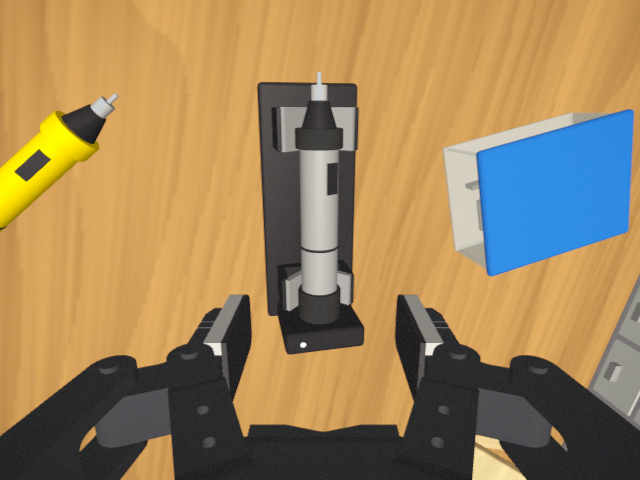

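View pics/s10.png

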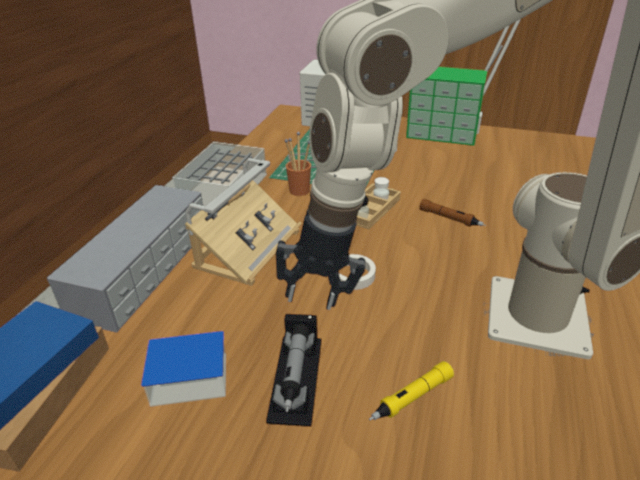

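View pics/c10.png

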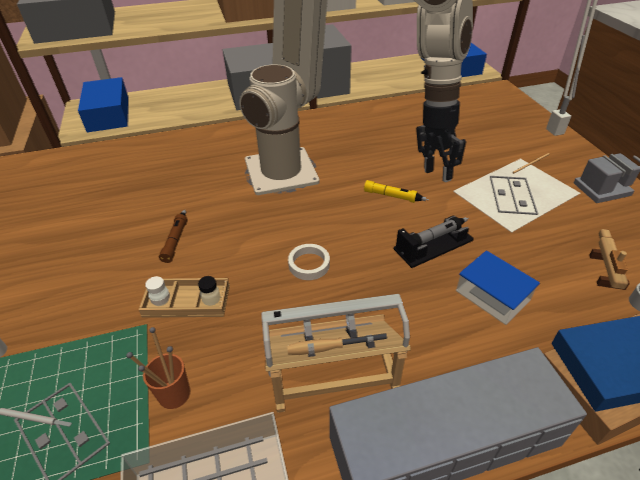

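Tool lies in the dock at wrist pixels (320, 95–320), its tail cap against the block at (320, 325). I'll measure its pose and the tail gap before handing in.

```bash
python3 - <<'E'
from fit import *
yaw=np.radians(102.6);ux=np.array([np.cos(yaw),np.sin(yaw),0]);uy=np.array([-ux[1],ux[0],0]);home=np.array([.4272,.2963,.046])
W=np.load("w10.npz");w=cloud("wrist",W["d"],W["T"])
b=w[165:275,303:336].reshape(-1,3); b=b[(b[:,2]>.045)&(b[:,2]<.065)]
a,d,rms=cyl(b,ux); e=(a-home); s=(e@ux)/(d@ux); c=a-s*d
print("axis at home: lat",((c-home)@uy).round(4),"dz",(c[2]-.046).round(4),"yaw",np.degrees(np.arctan2(d[1],d[0])).round(2),"elev",np.degrees(np.arcsin(d[2])).round(2),rms)
def sd(u,v,h):
    o,r=ray("wrist",u,v,W["T"]); t=(h-o[2])/r[2]; return ((o+t*r)-home)@ux
p=W["p"].max(2).astype(int)
print([ (v,int(p[v,314:326].mean())) for v in range(144,156)],[ (v,int(p[v,314:326].mean())) for v in range(284,336,2)])
for v in(148,149,150): print("collar edge ->+54:",v,sd(320,v,.063).round(4))
for v in(289,290,291,292): print("cap edge -> -54:",v,sd(320,v,.063).round(4))
P=w.reshape(-1,3);S=(P-home)@ux;L=(P-home)@uy
k=(abs(L)<.028)&(P[:,2]>.068)&(P[:,2]<.078)&(S>-.12)&(S<-.05);print("block top s",np.percentile(S[k],[2,98]).round(4))
cv2.imwrite("pics/w10c.png",cv2.resize(W["p"][70:360,240:400],None,fx=2,fy=2,interpolation=cv2.INTER_CUBIC))
# moved things: compare side/scene before-after at named spots
for n,f0,f1 in(("scene","scene0.npz","c10.npz"),):
    A=np.load(f0)["p"].astype(int);B=np.load(f1)["p"].astype(int);D=abs(A-B).max(2)>40
    for nm,(u0,u1,v0,v1) in dict(tape=(285,335,240,282),jars=(138,232,272,318),pot=(125,192,325,408),tub=(455,542,252,322),yellow=(360,430,175,205),rackleaf=(300,362,312,345)).items(): print(nm,int(D[v0:v1,u0:u1].sum()))
C=np.load("c10.npz")["p"];cv2.imwrite("pics/c10c.png",cv2.resize(C[290:380,255:415],None,fx=4.5,fy=4.5,interpolation=cv2.INTER_CUBIC))
E
```

```text
axis at home: lat -0.0003 dz 0.0005 yaw 102.2 elev 0.35 0.0006255935826747433
[(144, 64), (145, 65), (146, 63), (147, 65), (148, 64), (149, 65), (150, 136), (151, 203), (152, 206), (153, 207), (154, 206), (155, 206)] [(284, 198), (286, 198), (288, 198), (290, 198), (292, 198), (294, 192), (296, 48), (298, 62), (300, 63), (302, 64), (304, 62), (306, 62), (308, 64), (310, 64), (312, 64), (314, 63), (316, 63), (318, 63), (320, 63), (322, 63), (324, 40), (326, 31), (328, 33), (330, 39), (332, 51), (334, 57)]
collar edge ->+54: 148 0.0553
collar edge ->+54: 149 0.0547
collar edge ->+54: 150 0.054
cap edge -> -54: 289 -0.048
cap edge -> -54: 290 -0.0488
cap edge -> -54: 291 -0.0496
cap edge -> -54: 292 -0.0505
block top s [-0.0947 -0.0778]
tape 0
jars 0
pot 0
tub 0
yellow 0
rackleaf 616
```

View pics/w10c.png

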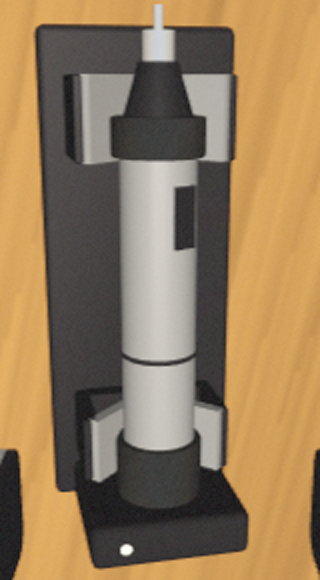

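View pics/c10c.png

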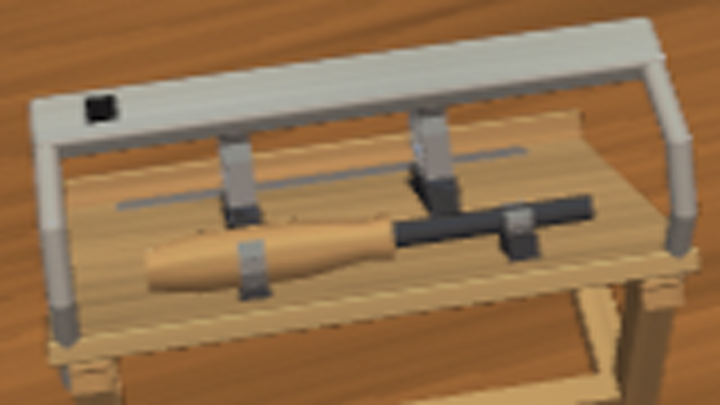

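```bash
python3 -c "
from workcell import order,monitor
print(monitor.get_obs()['clock'],order.job_done())"
```

```text
the job is handed in; nothing more can be done
24.8 None
```

The rotary tool is in the charging dock with its tail against the contact block. I handed the job in at 24.8 s of the 48 s allowed.

- **Leaning the hand:** the moves only turn about the tool's z, so I got the 40° lean by driving the arm up against a wrist joint limit. Later I took the lean back to about 12° by driving it against the elbow limit close in.
- **Out of the clips:** I gripped the grey tool mid-body and shifted it about 17 mm up the slope, then lifted it off. The push up the slope peaked at about 27 N at the wrist, more than the roughly 12 N expected. The pull off the face was about 3 N when read, so the hooks saw little load.
- **Into the dock:** I laid it in the saddles about 7 mm ahead of home and slid it back. It stopped against the block, with no further movement at 16 N. I then opened the gripper and pulled the hand clear.

Last checks before handing in, from the wrist and scene cameras:

| Check | Result |
|---|---|
| Sideways offset | 0.3 mm |
| Height offset | 0.5 mm |
| Axis angle | about 0.4° in yaw, 0.35° in tilt |
| Position along the dock | at home, within about 1 mm |
| Sprung jaws | look back at rest (judged by eye) |
| Tape, jars, pot, tub and yellow look-alike | unchanged in the scene picture |

- **Small disagreement:** the collar edge in the wrist picture puts the tool exactly at home, and the tail cap edge puts it about 1 mm ahead. Both are inside the 2.5 mm limit.
- **Failures:** none of the last checks failed.

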